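Weigh out a batch of sample cassettes and rack the rest

TASK

Take the steel check weight off the sprung scale's pan and lay it on the blue pad; then put cassettes on the pan until the dial needle comes to rest inside the green band. Slide every cassette that is left over into the tilted loading rail, red nose first (downhill), so that each one ends up either lying on the pan or in the rail, and do not knock over the two small sample jars.

Things in the scene. Friction and masses are not known exactly. Their poses are not given: they have to be found in the camera images.
- long_a: a long blue sample cassette, a straight square bar 90 x 40 x 40 mm with a red nose cap on one end and white ribs near the other; origin at its centre, +x along its length towards the red nose. All four long sides are alike. About 200 g, each one differing by up to 22 percent.
- long_b: a long blue sample cassette, a straight square bar 90 x 40 x 40 mm with a red nose cap on one end and white ribs near the other; origin at its centre, +x along its length towards the red nose. All four long sides are alike. About 200 g, each one differing by up to 22 percent.
- long_c: a long blue sample cassette, a straight square bar 90 x 40 x 40 mm with a red nose cap on one end and white ribs near the other; origin at its centre, +x along its length towards the red nose. All four long sides are alike. About 200 g, each one differing by up to 22 percent. May be absent.
- short_a: a short yellow sample cassette, a straight square bar 60 x 40 x 40 mm with a red nose cap on one end and white ribs near the other; origin at its centre, +x along its length towards the red nose. All four long sides are alike. About 90 g, each one differing by up to 22 percent.
- short_b: a short yellow sample cassette, a straight square bar 60 x 40 x 40 mm with a red nose cap on one end and white ribs near the other; origin at its centre, +x along its length towards the red nose. All four long sides are alike. About 90 g, each one differing by up to 22 percent.
- short_c: a short yellow sample cassette, a straight square bar 60 x 40 x 40 mm with a red nose cap on one end and white ribs near the other; origin at its centre, +x along its length towards the red nose. All four long sides are alike. About 90 g, each one differing by up to 22 percent. May be absent.
- weight: the check weight: a dark steel block 70 x 40 x 30 mm (x, y, z), 0.66 kg, with a brass plug in its broad faces; origin at its centre. Starts on the pan.
- pad: the fixed blue pad the check weight belongs on, 80 x 120 mm (x, y), 6 mm thick; origin under its centre on the bench
- pan: the scale's flat steel pan, 190 x 230 mm (x, y), no rim; origin at the centre of its top face. Empty, its top is 105 mm above the bench; it sinks straight down on a spring by 4 mm for each 100 g (33 mm at most) and settles in about a second
- scale: the scale's fixed case, origin on the bench straight under the pan's centre, its axes along the pan's. Below the pan it is 200 x 220 mm, 55 mm tall, with a sloping dial panel 160 mm wide, at most 50 mm tall, reaching 200 mm from the origin on its +x side
- needle (a joint): the red needle of the scale's round white dial: 0 with the pan empty, growing 0.4 rad for each 100 g on the pan (clockwise as seen on the dial). The dial has a black tick every 0.4 rad. The green band runs from 1.64 to 2.12 rad, that is 410 to 530 g
- channel: the loading rail: a straight aluminium channel, open on top, tilted 22 degrees, on a fixed stand. Origin on the middle of the channel's floor at the low end, against the blue stop; x runs uphill along the floor, y across, z square to the floor. 310 mm long, low end towards the robot
- rail: the rail's fixed stand, a base plate 300 x 90 mm. The channel on it is 47 mm wide inside, side walls 5 mm thick and 12 mm above the floor; the lowest 100 mm is a clear-covered tube, 46 mm high inside, 49 mm to the top of its cover. The floor is slick: a cassette let go in the open part slides down by itself to the stop or the cassette before it
- jar_red: a small white sample jar with a red screw cap, 46 mm across, 62 mm tall; a bystander, origin under its centre
- jar_green: a small white sample jar with a green cap, 42 mm across, 60 mm tall; a bystander, origin under its centre

How it is judged (in metres and radians):
On the way, in this order (a step that is already met when the one before it is completed fails the run):
1. the check weight lies on the blue pad, let go (x of weight in the frame of pad between -0.03 and 0.03 m and y of weight in the frame of pad between -0.05 and 0.05 m and height (world z) of weight between 0.015 and 0.05 m and contact force between the fingers and weight below 0.1 N and linear speed of weight below 0.03 m/s), for 0.2 s.
2. with the check weight on its pad and the fingers off the pan, the needle rests inside the green band (1.64 to 2.12 rad) (all of step 1 and value of joint needle between 1.64 and 2.12 rad and contact force between the fingers and pan below 0.1 N and velocity of joint needle between -0.3 and 0.3 rad/s), for 0.5 s.
At the end, for the whole second after the job is handed in: The check weight lies on the pad (its centre within 30 x 50 mm of the pad's centre); the needle rests between 1.64 and 2.12 rad; every cassette present is at rest, either on the pan or in the rail with its red nose downhill, within 9 mm of the channel's middle and 0.15 rad of its direction (all of step 1 and value of joint needle between 1.64 and 2.12 rad and ((x of long_a in the frame of pan between -0.105 and 0.105 m and y of long_a in the frame of pan between -0.125 and 0.125 m and z of long_a in the frame of pan between 0.01 and 0.07 m) or (x of long_a in the frame of channel between 0.02 and 0.305 m and y of long_a in the frame of channel between -0.009 and 0.009 m and z of long_a in the frame of channel between 0.012 and 0.03 m and angle between long_a's own x axis and vertical above 1.75 rad and angle between the x axis of long_a and the x axis of channel, either way round below 0.15 rad)) and ((x of long_b in the frame of pan between -0.105 and 0.105 m and y of long_b in the frame of pan between -0.125 and 0.125 m and z of long_b in the frame of pan between 0.01 and 0.07 m) or (x of long_b in the frame of channel between 0.02 and 0.305 m and y of long_b in the frame of channel between -0.009 and 0.009 m and z of long_b in the frame of channel between 0.012 and 0.03 m and angle between long_b's own x axis and vertical above 1.75 rad and angle between the x axis of long_b and the x axis of channel, either way round below 0.15 rad)) and ((x of long_c in the frame of pan between -0.105 and 0.105 m and y of long_c in the frame of pan between -0.125 and 0.125 m and z of long_c in the frame of pan between 0.01 and 0.07 m) or (x of long_c in the frame of channel between 0.02 and 0.305 m and y of long_c in the frame of channel between -0.009 and 0.009 m and z of long_c in the frame of channel between 0.012 and 0.03 m and angle between long_c's own x axis and vertical above 1.75 rad and angle between the x axis of long_c and the x axis of channel, either way round below 0.15 rad)) and ((x of short_a in the frame of pan between -0.105 and 0.105 m and y of short_a in the frame of pan between -0.125 and 0.125 m and z of short_a in the frame of pan between 0.01 and 0.07 m) or (x of short_a in the frame of channel between 0.02 and 0.305 m and y of short_a in the frame of channel between -0.009 and 0.009 m and z of short_a in the frame of channel between 0.012 and 0.03 m and angle between short_a's own x axis and vertical above 1.75 rad and angle between the x axis of short_a and the x axis of channel, either way round below 0.15 rad)) and ((x of short_b in the frame of pan between -0.105 and 0.105 m and y of short_b in the frame of pan between -0.125 and 0.125 m and z of short_b in the frame of pan between 0.01 and 0.07 m) or (x of short_b in the frame of channel between 0.02 and 0.305 m and y of short_b in the frame of channel between -0.009 and 0.009 m and z of short_b in the frame of channel between 0.012 and 0.03 m and angle between short_b's own x axis and vertical above 1.75 rad and angle between the x axis of short_b and the x axis of channel, either way round below 0.15 rad)) and ((x of short_c in the frame of pan between -0.105 and 0.105 m and y of short_c in the frame of pan between -0.125 and 0.125 m and z of short_c in the frame of pan between 0.01 and 0.07 m) or (x of short_c in the frame of channel between 0.02 and 0.305 m and y of short_c in the frame of channel between -0.009 and 0.009 m and z of short_c in the frame of channel between 0.012 and 0.03 m and angle between short_c's own x axis and vertical above 1.75 rad and angle between the x axis of short_c and the x axis of channel, either way round below 0.15 rad)) and linear speed of each of long_a, long_b, long_c, short_a, short_b, short_c below 0.03 m/s); the robot touches nothing.
It fails at once if the jar_red is knocked over (angle between jar_red's own z axis and vertical above 0.6 rad).
It fails at once if the jar_green is knocked over (angle between jar_green's own z axis and vertical above 0.6 rad).
Of long_c, short_c only 1 to 2 are there at a start; the rules pass over those that are not, and their reading is None.
At some moment in a run one of long_a, long_b, long_c, short_a, short_b, short_c may be knocked a few centimetres aside while the robot is not near it.
Once in a run the grip may slacken for a moment while it holds something.
It also fails if it takes over 200 s, if anything falls off the work surface, if the arm or the gripper's body presses on something with over 40 N, if the wrist force passes 120 N, or if a joint passes its speed limit or range.

ROBOT

A 6-joint arm with a two-finger parallel gripper is mounted at the origin on the work surface. World frame = base frame: x ahead of the robot, y to its left, z up, the work surface at z = 0. Lengths are in mm, angles in rad, forces in N, time in s.
With the tool pointing down it reaches from about 300 to 825 mm from the base axis. Payload 5.4 kg.
Tool frame: the origin (TCP) lies on the centre line of the jaws, within the pads' length; the fingertips stand 14 mm ahead of it and the grasp point (between the pads) lies 5 mm behind it; z points along the fingers, y is the line along which they close (so a half turn about z gives the same grasp; the last joint's range is limited). The gripper opens to 92 mm and grips with 3 to 60 N. Pads are 20 mm wide; open, the fingers measure 128 mm over their backs; the gripper's body (75 mm by 189 mm) begins 69 mm behind the grasp point.
Start: joints at [-1.389, 0.158, 1.597, -0, 1.386, -0.21], TCP at [219.541, -531.421, 228.601] pointing down, gripper open.
Joint ranges: [-2.91, 2.91], [-0.94, 2.29], [0.18, 2.7], [-1.29, 4.43], [0.17, 2.64], [-3, 3]. Speed limits (rad/s): [2.57, 2.57, 3.14, 3.14, 3.14, 3.14].

INTERFACE

Orientations are given as a unit quaternion [x, y, z, w].
In Python, from workcell import bot gives the robot as it stands.
- The arm moves only by the shell command python3 drive.py [FORCE], which reads ROWS from standard input. ROWS is 1 to 10 rows, parted by a bar, with the numbers parted by commas; each row has 5 numbers: dx, dy, dz in units of 20 mm, then a turn about the tool's z in units of 0.1 rad, then the opening from 0.0 (shut) to 1.0 (fully open); each row is the pose to reach, as a shift and turn from the pose commanded when the command began, along the tool's axes at that moment; what a row does not reach only later rows make up. A row lasts 1/12 s, in which the tool goes at most 41.7 mm and 0.125 rad, less where a joint would pass 70% of its speed; a pose out of reach is approached as far as the arm can. The fingers move at their own pace and stop on an object; FORCE is the grip in N (left out, the last holds). Time passes only in rows, so rows that do not move let the fingers close. It prints the time, the measured TCP pose, the force, the opening and the grip force at its end. Input that does not fit is refused with a message, and nothing moves.
- bot.sense(): the state, without advancing time (a new reading comes with each control period).
- bot.camera(name): name is "scene" or "top" or "wrist"; returns the picture (384x512x3 uint8, blue, green, red); there is no depth.
- bot.camera_params(name): a dict with "camera_matrix" (3x3 intrinsics, pixels), "world_from_camera" (4x4, takes a point from camera to world coordinates); the wrist camera has in their place "tool_from_camera" (4x4, takes a point from camera to tool coordinates, whose origin is the TCP and whose axes are the flange's). Camera axes: x right, y up, looking along -z (the intrinsics and any distortion apply to the point x, -y, -z); pixel columns grow to the right and rows downward; lengths in mm; the calibration is good to about 2 mm. A picture is of the moment at which its call begins: read the wrist's pose just before it. camera_params takes no time and is no camera call.
- bot.sign_off(): hands the job in; it is judged then, once.
The state is a dict: "time": time; "joint_pos": joint angles; "joint_vel": joint speeds; "joint_efforts": joint torques, N m; "tool_pos": TCP position; "orientation": TCP orientation; "contact_force": force on the tool from outside, world axes, zero at the start; "ft_torque": the same for the moment, N m; "grip_width": opening from 0.0 (shut) to 1.0 (fully open); "gripper_force": force on a finger pad.
Only numpy, scipy, OpenCV 4.12 (cv2) and the standard library are available. Lean on these libraries where they do the work, as an engineer would, in place of code of your own. Each camera call takes 0.05 s, during which the arm holds its last target. There are 200 camera calls.

## Working session

There is one attempt and no reset: what is moved stays moved. The work goes in short steps, Python scripts to look and compute and a shell command to move; the robot and the scene stay as the last step left them, time stands still between calls to the robot, and variables do not carry over. Pictures are saved under pics/ and viewed, at most 14 in all, crops included, and the job is handed in when it is done.

```bash
ls; mkdir -p pics; python3 - <<'E'
from workcell import bot
import cv2, numpy as np
np.set_printoptions(precision=4,suppress=True)
s=bot.sense(); print(s)
for n in ["scene","top"]:
    im=bot.camera(n); cv2.imwrite(f"pics/{n}0.png",cv2.resize(im,(800,600),interpolation=cv2.INTER_CUBIC)); cv2.imwrite(f"raw_{n}0.png",im)
for n in ["scene","top","wrist"]:
    print(n,bot.camera_params(n))
E
```

```text
drive.py
pics
workcell.py
{'time': 0.0, 'joint_pos': array([-1.3891,  0.159 ,  1.5982,  0.    ,  1.3862, -0.2101]), 'joint_vel': array([-0.0009,  0.    ,  0.0005, -0.0009,  0.0001, -0.0001]), 'joint_efforts': array([ -0.    , -38.5582, -32.21  ,   0.0699,   0.038 ,  -0.0002]), 'tool_pos': array([ 219.4261, -530.8315,  227.637 ]), 'orientation': array([ 0.9809,  0.1946,  0.    , -0.0009]), 'contact_force': array([-0.1518,  0.3928, -0.0586]), 'ft_torque': array([-0.0372,  0.0085,  0.0153]), 'gripper_force': 0.0, 'grip_width': 1.0008818083248638}
scene {'camera_matrix': array([[455.0906,   0.    , 258.7333],
       [  0.    , 455.0906, 188.2669],
       [  0.    ,   0.    ,   1.    ]]), 'world_from_camera': array([[  -0.4634,   -0.6484,    0.604 , 1246.3724],
       [   0.886 ,   -0.3273,    0.3284,  388.4681],
       [  -0.0152,    0.6874,    0.7261,  977.5998],
       [   0.    ,    0.    ,    0.    ,    1.    ]])}
top {'camera_matrix': array([[346.4511,   0.    , 255.0243],
       [  0.    , 346.4511, 191.4338],
       [  0.    ,   0.    ,   1.    ]]), 'world_from_camera': array([[   0.0061,    0.9912,   -0.132 ,  406.6911],
       [  -1.    ,    0.0057,   -0.0036,   10.9567],
       [  -0.0028,    0.132 ,    0.9912, 1132.5962],
       [   0.    ,    0.    ,    0.    ,    1.    ]])}
wrist {'camera_matrix': array([[333.8889,   0.    , 257.066 ],
       [  0.    , 333.8889, 189.4443],
       [  0.    ,   0.    ,   1.    ]]), 'tool_from_camera': array([[   0.0015,    0.9692,    0.2462,   69.1208],
       [   1.    ,   -0.0015,   -0.0003,   -0.5819],
       [   0.0001,    0.2462,   -0.9692, -156.0532],
       [   0.    ,    0.    ,    0.    ,    1.    ]])}
```

View pics/top0.png

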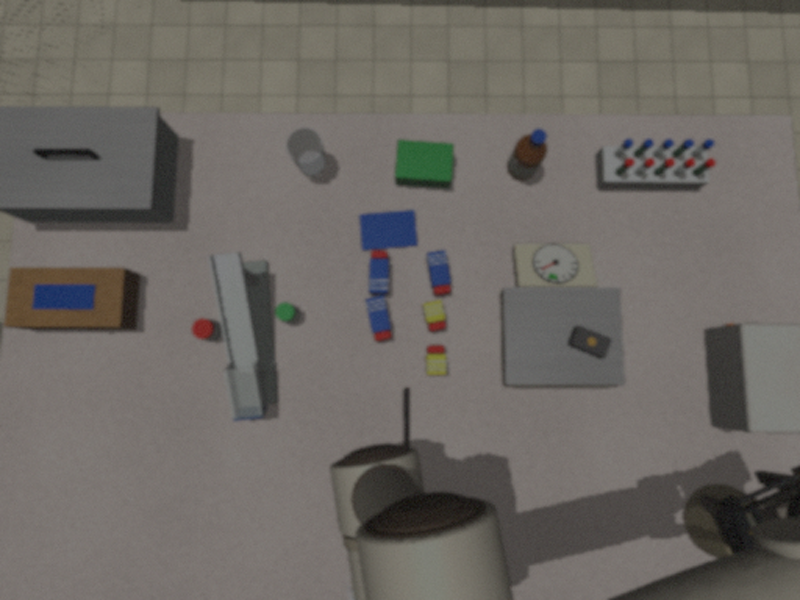

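View pics/scene0.png

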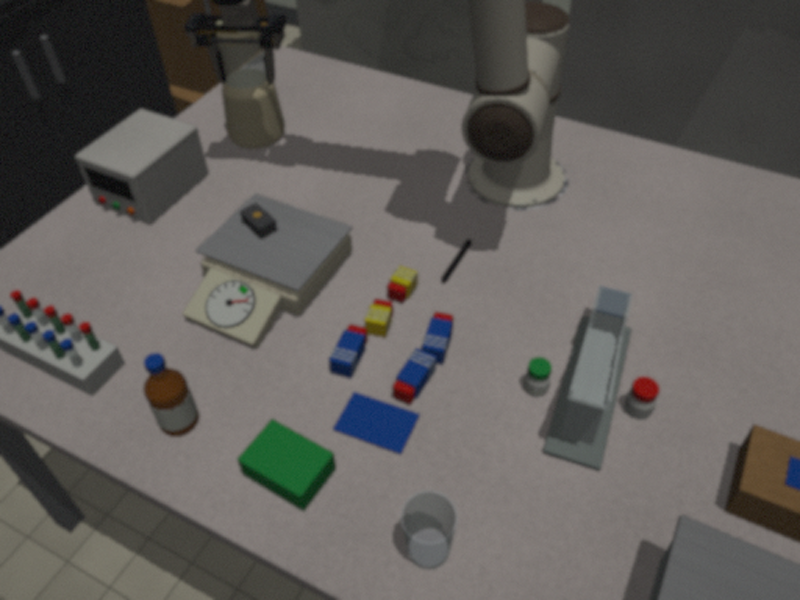

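The top view shows three longs at (379,272) nose up, (379,318) nose down and (440,272) nose down. Two shorts sit at (434,315) nose down and (436,360) nose up. The pad is at (388,230), the weight on the pan at (590,342), and the rail runs from (247,410) up to (228,255) with jars at (203,328) and (286,312). The scene view agrees, with the needle past the green band.

```bash
cat > h.py <<'E'
from workcell import bot
import cv2, numpy as np, time
from scipy.optimize import minimize
from scipy.spatial.transform import Rotation as R
np.set_printoptions(precision=3,suppress=True)
F=np.diag([1,-1,-1,1.])
def cam(n,s=None):
    p=bot.camera_params(n); K=p["camera_matrix"]
    if n!="wrist": T=p["world_from_camera"]
    else:
        s=s or bot.sense(); W=np.eye(4); W[:3,:3]=R.from_quat(s["orientation"]).as_matrix(); W[:3,3]=s["tool_pos"]
        T=W@p["tool_from_camera"]
    return K,T@F     # OpenCV-style camera frame
def proj(c,P):
    K,T=c; q=(np.atleast_2d(P)-T[:3,3])@T[:3,:3]; q=q@K.T; return q[:,:2]/q[:,2:]
def unproj(c,uv,z):
    K,T=c; d=np.c_[np.atleast_2d(uv),np.ones(len(np.atleast_2d(uv)))]@np.linalg.inv(K).T@T[:3,:3].T
    o=T[:3,3]; return o+d*((z-o[2])/d[:,2])[:,None]
def shot(n,save=None,scale=1.5625):
    s=bot.sense(); c=cam(n,s); im=bot.camera(n)
    if save: cv2.imwrite("pics/"+save+".png",cv2.resize(im,None,fx=scale,fy=scale,interpolation=cv2.INTER_CUBIC))
    return im,c
def corners(x,y,yaw,z0,dim):
    L,W,H=dim; P=np.array([[a*L/2,b*W/2,h] for a in(-1,1) for b in(-1,1) for h in(0,H)])
    cs,sn=np.cos(yaw),np.sin(yaw); return P@np.array([[cs,sn,0],[-sn,cs,0],[0,0,1]])+[x,y,z0]
def fit(mask,c,x0,z0,dim):
    k=4
    big=cv2.resize(mask.astype(np.uint8)*255,None,fx=k,fy=k,interpolation=cv2.INTER_LINEAR)>127
    def cost(v):
        h=cv2.convexHull((proj(c,corners(v[0],v[1],v[2]/50,z0,dim))*k+k/2-.5).astype(np.float32))
        m=np.zeros(big.shape,np.uint8); cv2.fillConvexPoly(m,np.round(h*16).astype(np.int32),1,shift=4); m=m>0
        return 1-(m&big).sum()/(m|big).sum()
    r=min((minimize(cost,[x0[0],x0[1],x0[2]*50],method="Nelder-Mead",options=dict(initial_simplex=np.array([x0[0],x0[1],x0[2]*50])+np.array([[0,0,0],[d,0,0],[0,d,0],[0,0,d]]),xatol=.05,fatol=1e-4)) for d in(6,-6)),key=lambda r:r.fun)
    return r.x[0],r.x[1],r.x[2]/50,1-r.fun
def cassettes(im,c,z0=0,roi=None,minpx=60,tallest=3):
    """list of (kind,x,y,yaw to nose,iou)"""
    hsv=cv2.cvtColor(cv2.GaussianBlur(im,(3,3),0),cv2.COLOR_BGR2HSV); h,s,v=cv2.split(hsv); hs=hsv.astype(int)
    sat=(s>95)&(v>50); red=sat&((h<8)|(h>170)); body={"long":sat&(h>100)&(h<135),"short":sat&(h>20)&(h<36)}
    out=[]
    for k,b in body.items():
        L=90 if k=="long" else 60
        m=cv2.morphologyEx((b|red).astype(np.uint8),cv2.MORPH_CLOSE,np.ones((3,3)))
        n,lab,st,cen=cv2.connectedComponentsWithStats(m)
        for i in range(1,n):
            l=lab==i
            if st[i,4]<minpx or not (l&b).sum()>20 or (l&red).sum()<8: continue
            w=unproj(c,cen[i],z0+30)[0]
            if roi and not(roi[0]<w[0]<roi[1] and roi[2]<w[1]<roi[3]): continue
            pr=unproj(c,np.argwhere(l&red)[:,::-1].mean(0),z0+35)[0]; pb=unproj(c,np.argwhere(l&b)[:,::-1].mean(0),z0+35)[0]
            yaw=np.arctan2(*(pr-pb)[[1,0]])
            out.append((k,)+fit(l,c,(w[0],w[1],yaw),z0,(L,40,40)))
    return out
E
python3 - <<'E'
from h import *
for n in["top","scene"]:
    im=cv2.imread(f"raw_{n}0.png"); c=cam(n)
    for o in cassettes(im,c): print(n,o[0],np.round(o[1:],2))
c=cam("top"); u=lambda x,y,z:unproj(c,(x/1.5625,y/1.5625),z)[0]
print("pad",u(388,230,6),"weight",u(590,342,109),u(571,340,109),u(610,344,109),"pan corners",[u(*p,79) for p in((502,288),(620,288),(624,384),(504,386))])
print("dial",u(555,263,50),"jars",u(286,312,60),u(203,328,60))
s=cam("scene")
def tri(a,b):
    A=[];
    rays=[]
    for C,p in((c,a),(s,b)):
        d=C[1][:3,:3]@np.linalg.inv(C[0])@[p[0]/1.5625,p[1]/1.5625,1]; rays.append((C[1][:3,3],d/np.linalg.norm(d)))
    M=sum(np.eye(3)-np.outer(d,d) for o,d in rays); v=sum((np.eye(3)-np.outer(d,d))@o for o,d in rays); return np.linalg.solve(M,v)
print("rail tube top-corner low L?",tri((233,418),(600,291)),tri((263,415),(629,294)))
E
```

```text
top long [707.22  43.13   1.73   0.45]
top long [602.61 -68.87  -3.16   0.53]
top long [507.98  52.4   -2.92   0.54]
top short [513.16 -61.59  -3.41   0.44]
top short [439.76 -60.34   0.01   0.38]
scene long [459.02  33.92  -2.75   0.41]
scene long [577.11 -83.9   -2.61   0.43]
scene long [606.53  53.35   0.19   0.6 ]
scene short [517.57 -64.93  -2.87   0.44]
pad [705.459  38.36    6.   ] weight [ 463.438 -346.971  109.   ] [ 466.993 -311.309  109.   ] [ 459.899 -384.473  109.   ] pan corners [array([ 570.177, -188.77 ,   79.   ]), array([ 571.494, -420.694,   79.   ]), array([ 384.921, -419.447,   79.   ]), array([ 379.699, -188.971,   79.   ])]
dial [ 626.732 -302.988   50.   ] jars [522.27  238.966  60.   ] [489.349 402.897  60.   ]
rail tube top-corner low L? [327.146 303.689  84.61 ] [311.688 303.874  53.486]
```

The manual's scale: shifts go in units of 20 mm and turns go in units of 0.1 rad. Converting my numbers, -10 mm is -0.5, 296 mm is 14.8, -0.6 rad is -6.

```bash
cat >> h.py <<'E'
def go(x,y,z,yaw):
    s=bot.sense(); M=R.from_quat(s["orientation"]).as_matrix(); y0=np.arctan2(M[1,0],M[0,0])
    d=M.T@(np.array([x,y,z])-s["tool_pos"]); t=-((yaw-y0+np.pi/2)%np.pi-np.pi/2)
    q6=s["joint_pos"][5]; dq1=np.arctan2(y,x)-np.arctan2(s["tool_pos"][1],s["tool_pos"][0])
    print("d",np.round(d,1),"turn",round(t,3),"q6 then",round(q6+dq1+t,2))
E
echo '1.5,-0.4,-0.1,-0.8,1 | 3,-0.75,-0.25,-1.6,1 | 4.5,-1.15,-0.35,-2.4,1 | 6,-1.55,-0.5,-3.2,1 | 7.5,-1.9,-0.6,-4,1 | 9,-2.3,-0.75,-5,1 | 10.5,-2.7,-0.85,-6,1 | 12,-3.1,-1,-7,1 | 13.5,-3.5,-1.1,-7.8,1 | 14.8,-3.85,-1.1,-8.1,1' | python3 drive.py
echo '0,0,0,0,1 | 0,0,0,0,1 | 0,0,0,0,1' | python3 drive.py
python3 - <<'E'
from h import *
im,c=shot("wrist","w1"); cv2.imwrite("raw_w1.png",im); print(bot.sense()["joint_pos"])
im,_=shot("top"); cv2.imwrite("raw_top1.png",im)
E
```

```text
time: 0.93
tool_pos: [465.1, -345.8, 250.7]
orientation: [0.824, 0.567, 0.0, -0.0]
contact_force: [1.0, -0.6, 0.2]
grip_width: 0.997
gripper_force: 0.0
time: 1.18
tool_pos: [463.2, -347.4, 250.1]
orientation: [0.825, 0.565, -0.0, -0.0]
contact_force: [-0.6, -0.0, 0.5]
grip_width: 0.999
gripper_force: 0.0
[-0.853  0.155  1.558 -0.     1.429 -0.482]
```

View pics/w1.png

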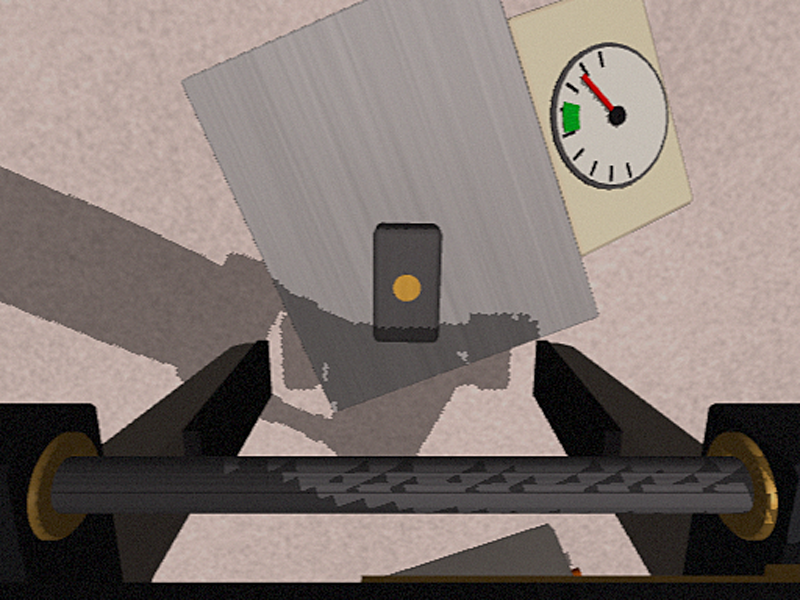

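The weight is aligned with the jaws, with its brass plug at (406,288). The pan corner is at (183,80) and the dial at (617,115).

```bash
python3 - <<'E'
from h import *
c=cam("wrist"); w=unproj(c,np.array([406,288])/1.5625,109)[0]; print(w)
print("pan edges",unproj(c,np.array([[183,80],[598,317],[337,411],[518,36]])/1.5625,79))
print("dial",unproj(c,np.array([[617,115]])/1.5625,35))
go(w[0],w[1],99,1.2)
E
```

```text
[ 464.474 -349.872  109.   ]
pan edges [[ 385.133 -192.486   79.   ]
 [ 572.156 -420.003   79.   ]
 [ 386.833 -420.436   79.   ]
 [ 575.532 -240.908   79.   ]]
dial [[ 634.418 -305.806   35.   ]]
d [ -1.2   2.3 151.3] turn 0.0 q6 then -0.48
```

```bash
echo '0,0,1.5,0,1 | -0.05,0.05,3,0,1 | -0.05,0.1,4.5,0,1 | -0.05,0.1,5.75,0,1 | -0.05,0.1,6.75,0,1 | -0.05,0.1,7.3,0,1 | -0.05,0.1,7.55,0,1 | -0.05,0.1,7.55,0,1 | -0.05,0.1,7.55,0,1' | python3 drive.py
echo '0,0,0,0,0.4 | 0,0,0,0,0.3 | 0,0,0,0,0.3 | 0,0,0,0,0.3 | 0,0,0,0,0.3 | 0,0,0,0,0.3 | 0,0,0,0,0.3 | 0,0,0,0,0.3 | 0,0,0,0,0.3 | 0,0,0,0,0.3' | python3 drive.py 50
python3 - <<'E'
from h import *
go(715,38,150,0)
E
```

```text
time: 2.03
tool_pos: [465.5, -349.8, 100.8]
orientation: [0.825, 0.565, 0.0, 0.001]
contact_force: [-0.2, 0.7, 0.4]
grip_width: 0.998
gripper_force: 0.0
time: 2.87
tool_pos: [465.2, -348.9, 99.6]
orientation: [0.825, 0.565, 0.0, 0.0]
contact_force: [-0.4, -0.3, -0.1]
grip_width: 0.434
gripper_force: 49.9
d [450.9  93.5 -50.4] turn 1.202 q6 then 1.42
```

```bash
echo '0,0,-0.5,0,0.3 | 0,0,-1.5,0,0.3 | 0,0,-3,0,0.3 | 0,0,-4.5,0,0.3 | 0,0,-5.5,0,0.3 | 0,0,-5.5,0,0.3' | python3 drive.py
echo '1.25,0.25,0,0.8,0.3 | 3,0.6,0,1.6,0.3 | 4.75,0.95,0,2.6,0.3 | 6.5,1.3,0,3.6,0.3 | 8.25,1.65,0,4.6,0.3 | 10,2,0,5.6,0.3 | 11.75,2.4,0,6.6,0.3 | 13.5,2.8,0,7.6,0.3 | 15.25,3.15,0,8.6,0.3 | 17,3.5,0,9.6,0.3' | python3 drive.py
python3 - <<'E'
from h import *
go(708,38,150,0)
E
```

```text
time: 3.37
tool_pos: [466.8, -350.5, 214.6]
orientation: [0.825, 0.565, 0.0, 0.004]
contact_force: [0.9, -0.8, -5.0]
grip_width: 0.432
gripper_force: 49.9
time: 4.2
tool_pos: [652.2, -54.9, 206.3]
orientation: [0.993, 0.118, -0.002, -0.001]
contact_force: [0.4, -0.7, -5.6]
grip_width: 0.43
gripper_force: 49.9
d [ 76.3 -77.1  56.1] turn 0.237 q6 then 1.44
```

```bash
echo '1,-1,0,0.8,0.3 | 2,-2,0,1.6,0.3 | 3,-3,0.5,2.3,0.3 | 3.8,-3.85,1,2.37,0.3 | 3.8,-3.85,1,2.37,0.3 | 3.8,-3.85,1,2.37,0.3 | 3.8,-3.85,1,2.37,0.3' | python3 drive.py
python3 - <<'E'
from h import *
im,c=shot("wrist","w2"); cv2.imwrite("raw_w2.png",im); s=bot.sense(); print(s["tool_pos"],s["contact_force"],s["grip_width"])
E
```

```text
time: 4.78
tool_pos: [707.2, 35.7, 187.2]
orientation: [1.0, 0.003, -0.002, 0.0]
contact_force: [-0.7, -0.3, -7.1]
grip_width: 0.432
gripper_force: 49.9
[707.601  35.129 188.198] [ 0.332 -0.41  -6.478] 0.4340514586373971
```

View pics/w2.png

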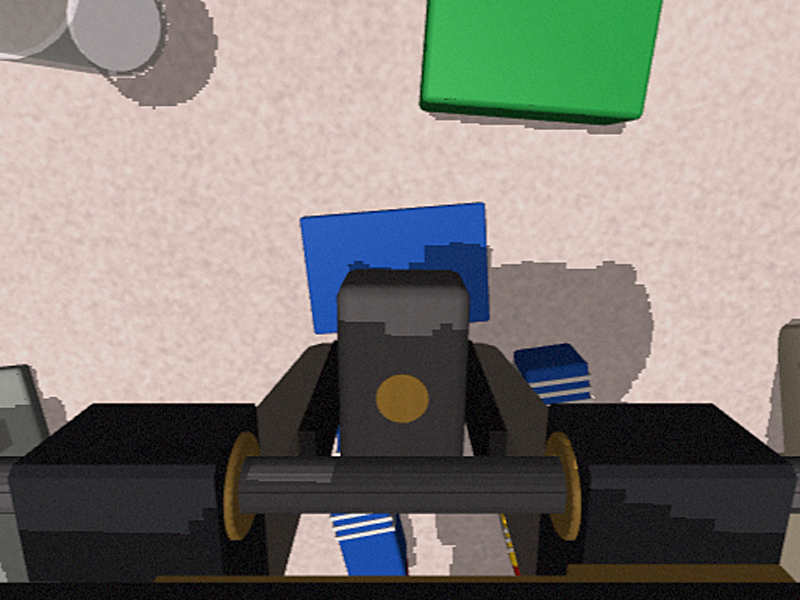

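The pad corners are at (301,217), (484,203), (490,320) and (315,333). The weight is held straight, and a long lies right beside the pad's near side.

```bash
python3 - <<'E'
from h import *
c=cam("wrist"); P=unproj(c,np.array([[301,217],[484,203],[490,320],[315,333]])/1.5625,6); print(P,P.mean(0))
m=P.mean(0); 
print(unproj(c,np.array([[515,352],[575,345],[588,374]])/1.5625,40))
go(m[0],m[1],27,0.07)
E
```

```text
[[742.256 100.626   6.   ]
 [751.824 -16.822   6.   ]
 [673.657 -24.401   6.   ]
 [663.745  94.405   6.   ]] [707.87   38.452   6.   ]
[[663.434 -34.768  40.   ]
 [668.219 -71.504  40.   ]
 [649.071 -81.338  40.   ]]
d [  0.7  -3.4 161.2] turn -0.066 q6 then 1.39
```

In the tool's units: 4 mm is 0.2, -2 mm is -0.1, -0.07 rad is -0.7.

```bash
echo '0.1,-0.1,1.5,-0.3,0.3 | 0.2,-0.15,3,-0.7,0.3 | 0.3,-0.15,4.5,-0.7,0.3 | 0.3,-0.15,5.75,-0.7,0.3 | 0.3,-0.15,6.75,-0.7,0.3 | 0.3,-0.15,7.4,-0.7,0.3 | 0.3,-0.15,7.75,-0.7,0.3 | 0.3,-0.15,7.9,-0.7,0.3 | 0.3,-0.15,8,-0.7,0.3 | 0.3,-0.15,8.05,-0.7,0.3' | python3 drive.py
echo '0,0,0.05,0,0.3 | 0,0,0.05,0,0.45 | 0,0,0.05,0,0.6 | 0,0,0.05,0,0.6 | 0,0,0.05,0,0.6 | 0,0,0.05,0,0.6' | python3 drive.py
```

```text
time: 5.67
tool_pos: [715.7, 38.6, 30.3]
orientation: [0.999, 0.037, 0.001, 0.0]
contact_force: [0.5, -0.4, -5.7]
grip_width: 0.433
gripper_force: 49.9
time: 6.17
tool_pos: [715.2, 38.9, 28.7]
orientation: [0.999, 0.037, 0.001, 0.0]
contact_force: [0.8, -0.1, -0.3]
grip_width: 0.598
gripper_force: 0.0
```

```bash
echo '0,0,-1.25,0,0.6 | 0,0,-3,0,0.7 | -0.25,0,-4.75,0,0.8 | -1.25,0,-6.5,0,0.9 | -2.75,0.15,-8.25,0,1 | -4.5,0.3,-10,0,1 | -6.25,0.5,-11.75,0.2,1 | -8,0.7,-13.5,0.4,1 | -9.75,0.9,-14.75,0.6,1 | -11.25,1,-15,0.74,1' | python3 drive.py
echo '-0.5,0,0,0,1 | -0.75,0,0,0,1 | -0.75,0,0,0,1 | -0.75,0,0,0,1' | python3 drive.py
python3 - <<'E'
from h import *
im,c=shot("wrist","w3"); cv2.imwrite("raw_w3.png",im); s=bot.sense(); print(s["tool_pos"],s["orientation"])
for o in cassettes(im,c): print(o[0],np.round(o[1:],2))
E
```

```text
time: 7.0
tool_pos: [506.2, 4.3, 324.3]
orientation: [1.0, 0.0, 0.003, 0.001]
contact_force: [-0.3, -0.1, 0.8]
grip_width: 1.002
gripper_force: 0.0
time: 7.33
tool_pos: [491.7, 4.7, 320.2]
orientation: [1.0, 0.0, -0.0, -0.0]
contact_force: [0.3, -0.6, -0.3]
grip_width: 0.999
gripper_force: 0.0
[491.788   4.751 319.905] [ 1.     0.001 -0.001 -0.   ]
long [634.84  60.43   0.11   0.61]
long [582.42 -69.92  -3.02   0.63]
long [513.3   56.51  -2.95   0.77]
short [520.53 -57.8   -2.9    0.86]
short [429.7  -58.99   0.12   0.88]
```

View pics/w3.png

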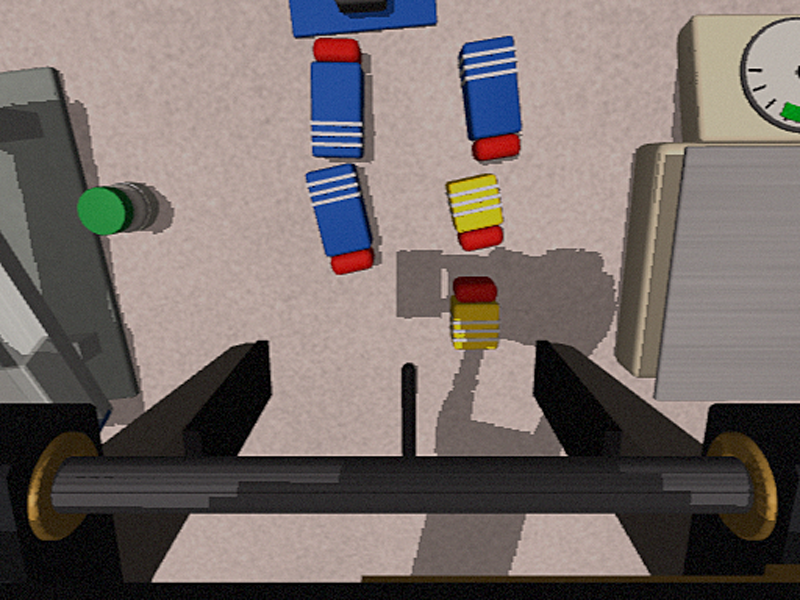

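The wrist view shows the longs at (337,100), (340,220) and (491,98), and the shorts at (475,212) and (475,312). The green jar is at (105,210) and the pan at right.

```bash
sed -i 's/def cassettes(im,c,z0=0,roi=None,minpx=60,tallest=3)/def cassettes(im,c,z0=0,roi=None,minpx=60,kern=4)/; s/np.ones((3,3)))/np.ones((kern,kern)))/' h.py; python3 - <<'E'
from h import *
im=cv2.imread("raw_w3.png"); c=cam("wrist")
for k in(4,5):
  for o in cassettes(im,c,kern=k): print(k,o[0],np.round(o[1:],2))
u=lambda x,y,z:unproj(c,(x/1.5625,y/1.5625),z)[0]
for p in[(337,40),(337,157),(353,268),(332,172),(497,155),(487,42)]: print(u(*p,40)[:2])
print("jar g",u(105,210,60), "needle/pan", u(686,147,105),u(655,400,105))
E
```

```text
4 long [624.94  58.03   0.04   0.59]
4 long [607.63 -67.73  -3.     0.88]
4 long [512.25  55.52  -2.95   0.87]
4 short [518.68 -58.67  -2.92   0.87]
4 short [428.2  -60.33   0.12   0.88]
5 long [625.83  59.02   3.18   0.41]
5 long [608.72 -66.85  -3.02   0.88]
5 short [520.15 -57.2   -2.92   0.87]
5 short [429.72 -58.91   0.12   0.88]
[651.843  55.311]
[565.205  57.747]
[473.991  46.704]
[553.41   62.144]
[567.093 -71.351]
[650.729 -59.684]
jar g [524.101 239.649  60.   ] needle/pan [ 571.776 -188.871  105.   ] [ 383.642 -190.769  105.   ]
```

```bash
echo '0.75,0.5,1,-0.3,1 | 2,1.25,2.5,-0.6,1 | 3.5,2.25,4.25,-1,1 | 4.75,3,6,-1.3,1 | 5.6,3.45,7.75,-1.3,1 | 5.8,3.55,9.5,-1.3,1 | 5.8,3.55,11.25,-1.3,1 | 5.8,3.55,13,-1.3,1 | 5.8,3.55,14.25,-1.3,1 | 5.8,3.55,14.75,-1.3,1' | python3 drive.py
echo '0,0,0,0,1 | 0,0,0,0,1 | 0,0,0,0,0.3 | 0,0,0,0,0.3 | 0,0,0,0,0.3 | 0,0,0,0,0.3 | 0,0,0,0,0.3 | 0,0,0,0,0.3 | 0,0,0,0,0.3 | 0,0,0,0,0.3' | python3 drive.py 30
```

```text
time: 8.22
tool_pos: [603.9, -64.9, 19.2]
orientation: [0.998, 0.065, -0.005, -0.002]
contact_force: [-0.5, 0.3, -1.1]
grip_width: 1.005
gripper_force: 0.0
time: 9.05
tool_pos: [607.5, -66.5, 25.9]
orientation: [0.998, 0.065, 0.0, 0.0]
contact_force: [0.0, -1.4, -0.0]
grip_width: 0.442
gripper_force: 0.5
```

In the tool's units: -150 mm is -7.5, -145 mm is -7.25.

```bash
echo '0,0,-0.5,0,0.3 | 0,0,-2,0,0.3 | 0,0,-4,0,0.3 | 0,0,-6,0,0.3 | 0,0,-7.25,0,0.3 | 0,0,-7.5,0,0.3 | 0,0,-7.5,0,0.3' | python3 drive.py
python3 - <<'E'
from h import *
go(479,-380,180,0)
E
```

```text
time: 9.63
tool_pos: [608.7, -66.6, 178.1]
orientation: [0.998, 0.065, 0.002, 0.001]
contact_force: [-0.1, 0.4, -2.4]
grip_width: 0.434
gripper_force: 29.9
d [-169.5  293.8   -2. ] turn 0.131 q6 then 0.7
```

```bash
echo '-0.5,1,0,0.2,0.3 | -1.5,2.5,0,0.4,0.3 | -2.5,4.25,0,0.6,0.3 | -3.5,6,0,0.8,0.3 | -4.5,7.75,0,1,0.3 | -5.5,9.5,0,1.2,0.3 | -6.5,11.25,0,1.3,0.3 | -7.5,12.9,0,1.3,0.3 | -8.15,14.1,0,1.3,0.3 | -8.45,14.7,0,1.3,0.3' | python3 drive.py
echo '0,0,0.5,0,0.3 | 0,0,1.25,0,0.3 | 0,0,1.8,0,0.3 | 0,0,2.1,0,0.3 | 0,0,2.25,0,0.3 | 0,0,2.3,0,0.3 | 0,0,2.3,0,0.3 | 0,0,2.3,0,0.3' | python3 drive.py
python3 - <<'E'
from h import *
go(479,-380,133,0)
E
```

```text
time: 10.47
tool_pos: [475.2, -381.6, 172.2]
orientation: [1.0, -0.001, -0.002, -0.002]
contact_force: [0.4, 1.2, -2.0]
grip_width: 0.433
gripper_force: 29.9
time: 11.13
tool_pos: [478.9, -379.9, 130.6]
orientation: [1.0, 0.001, 0.0, 0.0]
contact_force: [-0.4, 0.0, -1.3]
grip_width: 0.429
gripper_force: 29.9
d [ 0.2  0.1 -2.4] turn 0.001 q6 then 0.7
```

```bash
echo '0,0,0.05,0,0.45 | 0,0,0.05,0,0.55 | 0,0,0.05,0,0.65 | 0,0,0.05,0,0.7 | 0,0,-0.25,0,0.7 | 0,0,-1.25,0,0.8 | 0,0,-2.75,0,1 | 0,0,-4.25,0,1 | 0,0,-4.75,0,1 | 0,0,-4.75,0,1' | python3 drive.py
python3 - <<'E'
from h import *
im,_=shot("top"); cv2.imwrite("raw_top2.png",im)
go(512,56,150,0.19)
E
```

```text
time: 11.97
tool_pos: [479.8, -381.5, 229.2]
orientation: [1.0, 0.0, 0.003, 0.003]
contact_force: [-0.4, 0.5, -0.6]
grip_width: 1.0
gripper_force: 0.0
d [  33.3 -436.6   75.3] turn -0.189 q6 then 1.29
```

```bash
echo '0.1,-1.25,0,-0.2,1 | 0.25,-3,0,-0.4,1 | 0.4,-5,0,-0.6,1 | 0.55,-7,0,-0.8,1 | 0.7,-9,0,-1,1 | 0.85,-11,0,-1.2,1 | 1,-13,0,-1.4,1 | 1.15,-15,0,-1.6,1 | 1.3,-17,0,-1.8,1 | 1.45,-19,0,-1.9,1' | python3 drive.py
echo '0.1,-1.5,0,0,1 | 0.2,-2.5,0,0,1 | 0.2,-2.85,0,0,1 | 0.2,-2.85,0,0,1 | 0.2,-2.85,0,0,1' | python3 drive.py
python3 - <<'E'
from h import *
im,c=shot("wrist"); cv2.imwrite("raw_w4.png",im)
for o in cassettes(im,c,kern=5): print(o[0],np.round(o[1:],2))
go(512,56,26,0.19)
E
```

```text
time: 12.85
tool_pos: [505.4, 2.4, 222.4]
orientation: [0.995, 0.096, -0.002, -0.001]
contact_force: [0.9, 0.3, -0.6]
grip_width: 0.999
gripper_force: 0.0
time: 13.27
tool_pos: [499.6, 56.3, 223.6]
orientation: [0.995, 0.095, -0.001, 0.0]
contact_force: [-0.0, -0.8, -0.2]
grip_width: 1.0
gripper_force: 0.0
long [617.61  58.42   3.15   0.46]
short [520.3  -57.09  -2.95   0.87]
short [423.95 -50.76   0.59   0.47]
d [ 12.2   2.1 198. ] turn -0.0 q6 then 1.25
```

In the tool's units: 2 mm is 0.1, 1 mm is 0.05.

```bash
echo '0.2,0.05,1.5,0,1 | 0.4,0.1,3.25,0,1 | 0.6,0.1,5,0,1 | 0.6,0.1,6.5,0,1 | 0.6,0.1,7.75,0,1 | 0.6,0.1,8.75,0,1 | 0.6,0.1,9.4,0,1 | 0.6,0.1,9.75,0,1 | 0.6,0.1,9.9,0,1 | 0.6,0.1,9.9,0,1' | python3 drive.py
echo '0,0,0,0,1 | 0,0,0,0,0.3 | 0,0,0,0,0.3 | 0,0,0,0,0.3 | 0,0,0,0,0.3 | 0,0,0,0,0.3 | 0,0,0,0,0.3 | 0,0,0,0,0.3 | 0,0,0,0,0.3 | 0,0,0,0,0.3' | python3 drive.py 30
echo '0,0,-0.5,0,0.3 | 0,0,-2,0,0.3 | 0,0,-4,0,0.3 | 0,0,-6,0,0.3 | 0,0,-7.5,0,0.3 | 0,0,-8,0,0.3 | 0,0,-8,0,0.3' | python3 drive.py
python3 - <<'E'
from h import *
go(479,-235,185,0)
E
```

```text
time: 14.15
tool_pos: [512.3, 56.4, 26.6]
orientation: [0.996, 0.095, -0.0, 0.0]
contact_force: [0.0, -0.3, -0.8]
grip_width: 0.998
gripper_force: 0.0
time: 14.98
tool_pos: [512.3, 57.2, 26.9]
orientation: [0.995, 0.095, -0.0, 0.0]
contact_force: [0.0, -1.1, 0.1]
grip_width: 0.432
gripper_force: 29.9
time: 15.57
tool_pos: [514.2, 57.1, 190.1]
orientation: [0.995, 0.095, 0.003, 0.001]
contact_force: [0.3, 0.4, -2.3]
grip_width: 0.436
gripper_force: 29.9
d [-90.  280.1   5.1] turn 0.191 q6 then 0.88
```

In the tool's units: -26 mm is -1.3, 280 mm is 14, 0.19 rad is 1.9.

```bash
echo '-0.3,1,0,0.2,0.3 | -0.75,2.5,0,0.5,0.3 | -1.3,4.25,0,0.8,0.3 | -1.9,6,0,1,0.3 | -2.5,7.75,0,1.3,0.3 | -3.05,9.5,0,1.5,0.3 | -3.6,11.25,0,1.7,0.3 | -4.1,12.75,0,1.9,0.3 | -4.4,13.65,0,1.9,0.3 | -4.5,14,0,1.9,0.3' | python3 drive.py
echo '0,0,0.5,0,0.3 | 0,0,1.25,0,0.3 | 0,0,2,0,0.3 | 0,0,2.5,0,0.3 | 0,0,2.85,0,0.3 | 0,0,3,0,0.3 | 0,0,3.05,0,0.3 | 0,0,3.05,0,0.3' | python3 drive.py
echo '0,0,0.05,0,0.45 | 0,0,0.05,0,0.55 | 0,0,0.05,0,0.65 | 0,0,0.05,0,0.7 | 0,0,-0.25,0,0.7 | 0,0,-1.25,0,0.8 | 0,0,-2.75,0,1 | 0,0,-4.25,0,1 | 0,0,-5.25,0,1 | 0,0,-5.25,0,1' | python3 drive.py
python3 - <<'E'
from h import *
go(479,-306,250,0)
im,c=shot("wrist","w5"); cv2.imwrite("raw_w5.png",im)
E
```

```text
time: 16.4
tool_pos: [475.0, -236.4, 183.6]
orientation: [1.0, -0.001, -0.002, -0.001]
contact_force: [0.3, 1.1, -1.6]
grip_width: 0.431
gripper_force: 30.0
time: 17.07
tool_pos: [477.3, -234.5, 126.0]
orientation: [1.0, 0.001, 0.0, 0.0]
contact_force: [0.4, 0.3, -1.4]
grip_width: 0.435
gripper_force: 30.0
time: 17.9
tool_pos: [479.4, -236.7, 237.1]
orientation: [1.0, 0.0, 0.004, 0.003]
contact_force: [-0.2, 0.4, 0.6]
grip_width: 0.995
gripper_force: 0.0
d [ -0.4  69.4 -12.5] turn 0.001 q6 then 0.78
```

View pics/w5.png

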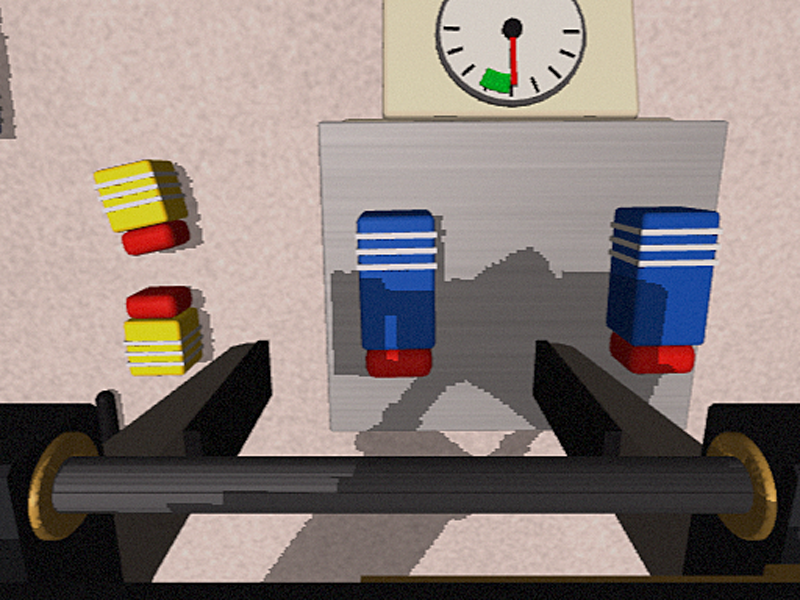

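Both longs lie flat on the pan, and the needle at (512,85) points straight down at about 1.57 rad, or 392 g. One short (70–110 g) will bring it into the green, so I fetch the short at (520,-57).

```bash
python3 - <<'E'
from h import *
go(520,-57,180,0.22)
E
echo '0.25,-1,0,-0.3,1 | 0.6,-2.75,0,-0.7,1 | 1,-4.75,0,-1.2,1 | 1.4,-6.5,0,-1.7,1 | 1.8,-8,0,-2.2,1 | 2,-8.7,0,-2.2,1 | 2.05,-8.95,0,-2.2,1 | 2.05,-8.95,0,-2.2,1' | python3 drive.py
python3 - <<'E'
from h import *
im,c=shot("wrist"); cv2.imwrite("raw_w6.png",im)
for o in cassettes(im,c,kern=5): print(o[0],np.round(o[1:],2))
go(520,-57,26,0.22)
E
```

```text
d [  41.5 -179.    53.5] turn -0.219 q6 then 1.01
time: 18.62
tool_pos: [517.2, -54.7, 229.4]
orientation: [0.994, 0.111, -0.001, -0.0]
contact_force: [0.1, 0.4, -0.0]
grip_width: 0.999
gripper_force: 0.0
long [617.48  64.4   -0.05   0.7 ]
short [520.27 -57.87  -2.92   0.89]
short [428.64 -59.63   0.01   0.88]
d [  2.8   2.  203.7] turn 0.001 q6 then 1.01
```

In the tool's units: 204 mm is 10.2, 201 mm is 10.05.

```bash
echo '0.05,0.05,1.5,0,1 | 0.15,0.1,3.25,0,1 | 0.15,0.1,5,0,1 | 0.15,0.1,6.75,0,1 | 0.15,0.1,8,0,1 | 0.15,0.1,9,0,1 | 0.15,0.1,9.7,0,1 | 0.15,0.1,10.05,0,1 | 0.15,0.1,10.2,0,1 | 0.15,0.1,10.2,0,1' | python3 drive.py
echo '0,0,0,0,1 | 0,0,0,0,0.3 | 0,0,0,0,0.3 | 0,0,0,0,0.3 | 0,0,0,0,0.3 | 0,0,0,0,0.3 | 0,0,0,0,0.3 | 0,0,0,0,0.3 | 0,0,0,0,0.3 | 0,0,0,0,0.3' | python3 drive.py 25
echo '0,0,-0.5,0,0.3 | 0,0,-2,0,0.3 | 0,0,-4,0,0.3 | 0,0,-6,0,0.3 | 0,0,-7.5,0,0.3 | 0,0,-8,0,0.3 | 0,0,-8,0,0.3' | python3 drive.py
python3 - <<'E'
from h import *
go(479,-306,185,0)
E
```

```text
time: 19.5
tool_pos: [520.9, -57.8, 26.6]
orientation: [0.994, 0.11, -0.0, -0.0]
contact_force: [0.6, 0.3, 0.2]
grip_width: 0.998
gripper_force: 0.0
time: 20.33
tool_pos: [521.3, -57.0, 26.9]
orientation: [0.994, 0.11, 0.0, 0.0]
contact_force: [0.1, -0.1, 0.3]
grip_width: 0.435
gripper_force: 25.0
time: 20.92
tool_pos: [523.2, -57.6, 190.6]
orientation: [0.994, 0.11, 0.003, 0.001]
contact_force: [-0.5, 0.0, -1.8]
grip_width: 0.436
gripper_force: 25.0
d [-97.6 232.6   5.8] turn 0.221 q6 then 0.77
```

In the tool's units: 190 mm is 9.5, 233 mm is 11.65, 0.22 rad is 2.2.

```bash
echo '-0.4,1,0,0.3,0.3 | -1,2.5,0,0.6,0.3 | -1.75,4.25,0,1,0.3 | -2.5,6,0,1.4,0.3 | -3.25,7.75,0,1.8,0.3 | -4,9.5,0,2.2,0.3 | -4.5,10.65,0,2.2,0.3 | -4.8,11.4,0,2.2,0.3 | -4.9,11.65,0,2.2,0.3 | -4.9,11.65,0,2.2,0.3' | python3 drive.py
echo '0,0,0.5,0,0.3 | 0,0,1.25,0,0.3 | 0,0,2,0,0.3 | 0,0,2.65,0,0.3 | 0,0,3.1,0,0.3 | 0,0,3.35,0,0.3 | 0,0,3.45,0,0.3 | 0,0,3.45,0,0.3' | python3 drive.py
```

```text
time: 21.75
tool_pos: [476.0, -305.6, 185.2]
orientation: [1.0, -0.0, -0.001, -0.001]
contact_force: [0.1, 0.0, -1.9]
grip_width: 0.433
gripper_force: 25.0
time: 22.42
tool_pos: [476.7, -305.4, 117.6]
orientation: [1.0, 0.001, -0.0, -0.0]
contact_force: [0.1, -0.2, -1.1]
grip_width: 0.432
gripper_force: 25.0
```

The manual's scale: shifts go in units of 20 mm and turns go in units of 0.1 rad. Converting my numbers, -110 mm is -5.5, -85 mm is -4.25.

```bash
echo '0,0,0.05,0,0.45 | 0,0,0.05,0,0.52 | 0,0,0.05,0,0.58 | 0,0,0.05,0,0.6 | 0,0,-0.25,0,0.6 | 0,0,-1.25,0,0.6 | 0,0,-2.75,0,0.8 | 0,0,-4.25,0,1 | 0,0,-5.5,0,1 | 0,0,-5.5,0,1' | python3 drive.py
echo '0,0,0,0,1 | 0,0,0,0,1 | 0,0,0,0,1 | 0,0,0,0,1 | 0,0,0,0,1 | 0,0,0,0,1' | python3 drive.py
python3 - <<'E'
from h import *
im,c=shot("wrist"); cv2.imwrite("raw_w7.png",im); cv2.imwrite("pics/w7.png",cv2.resize(im[:250],None,fx=1.5,fy=1.5))
go(429,-59,200,0.05)
E
```

```text
time: 23.25
tool_pos: [479.1, -308.2, 235.2]
orientation: [1.0, 0.0, 0.004, 0.004]
contact_force: [0.1, -1.1, 0.9]
grip_width: 0.865
gripper_force: 0.0
time: 23.75
tool_pos: [476.3, -305.5, 227.0]
orientation: [1.0, 0.0, -0.001, -0.001]
contact_force: [-0.5, 0.1, 0.4]
grip_width: 1.0
gripper_force: 0.0
d [ -47.2 -246.6   27.4] turn -0.049 q6 then 1.17
```

View pics/w7.png

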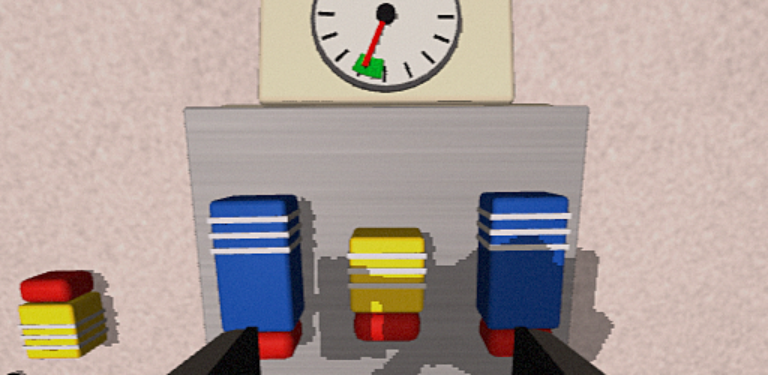

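The needle tip is at (366,66) with its hub at (386,13). That is about 1.93 rad, well inside the green, with the three cassettes flat on the pan. Next I survey the rail.

```bash
echo '-0.25,-1.5,-0.5,0,1 | -0.5,-3.5,-1,0,1 | -0.75,-5.5,-1.75,0,1 | -1,-7.5,-2.5,0,1 | -1.25,-9.5,-3.25,0,1 | -1.5,-11.5,-4,0,1 | -1.75,-13.5,-4.75,0,1 | -2,-15.5,-5,0,1 | -2.25,-17.5,-5,0,1 | -2.5,-19.5,-5,0,1' | python3 drive.py
echo '-0.15,-1.75,0,0,1 | -0.3,-3.5,0,0,1 | -0.45,-5.25,0,0,1 | -0.6,-7,0,0,1 | -0.7,-8.5,0,0,1 | -0.8,-9.5,0,0,1 | -0.8,-9.75,0,0,1 | -0.8,-9.75,0,0,1 | -0.8,-9.75,0,0,1' | python3 drive.py
python3 - <<'E'
from h import *
im,c=shot("wrist","w8"); cv2.imwrite("raw_w8.png",im); s=bot.sense(); print(s["tool_pos"],s["orientation"])
E
```

```text
time: 24.63
tool_pos: [426.3, 83.2, 328.8]
orientation: [1.0, 0.0, 0.001, 0.0]
contact_force: [0.5, 0.2, -0.6]
grip_width: 0.999
gripper_force: 0.0
time: 25.38
tool_pos: [410.6, 275.7, 327.7]
orientation: [1.0, 0.0, -0.0, 0.0]
contact_force: [-0.1, -0.9, -0.1]
grip_width: 1.0
gripper_force: 0.0
[410.772 275.395 327.781] [ 1. -0. -0.  0.]
```

View pics/w8.png

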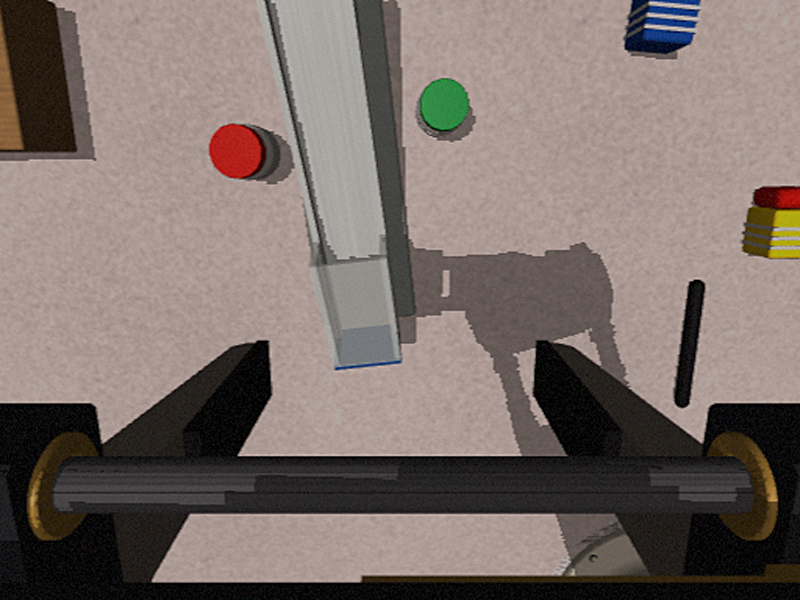

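The rail tube's low end is at (335,369)–(401,361) and the cover's upper edge at (311,265)–(389,257). The jars are at (238,151) and (444,104). I take a second view further uphill for parallax.

In the tool's units: 50 mm is 2.5, -13 mm is -0.65.

```bash
echo '1,-0.15,0,0,1 | 2.5,-0.4,0,0,1 | 4.25,-0.65,0,0,1 | 5.75,-0.9,0,0,1 | 6.65,-1,0,0,1 | 7,-1,0,0,1 | 7,-1,0,0,1 | 7,-1,0,0,1 | 7,-1,0,0,1' | python3 drive.py
python3 - <<'E'
from h import *
s=bot.sense(); im,c=shot("wrist"); cv2.imwrite("raw_w9.png",im)
print(s["tool_pos"],s["orientation"])
a=cv2.imread("raw_w8.png")[0:245,150:283]; b=im[0:245,150:283]
cv2.imwrite("pics/w9.png",np.hstack([cv2.resize(i,None,fx=2.4*1.25,fy=2.4,interpolation=cv2.INTER_CUBIC) for i in(a,b)]))
E
```

```text
time: 26.18
tool_pos: [549.7, 296.1, 328.4]
orientation: [1.0, 0.0, 0.0, -0.0]
contact_force: [0.0, -0.1, 0.3]
grip_width: 0.999
gripper_force: 0.0
[549.716 296.125 328.359] [ 1.  0.  0. -0.]
```

View pics/w9.png

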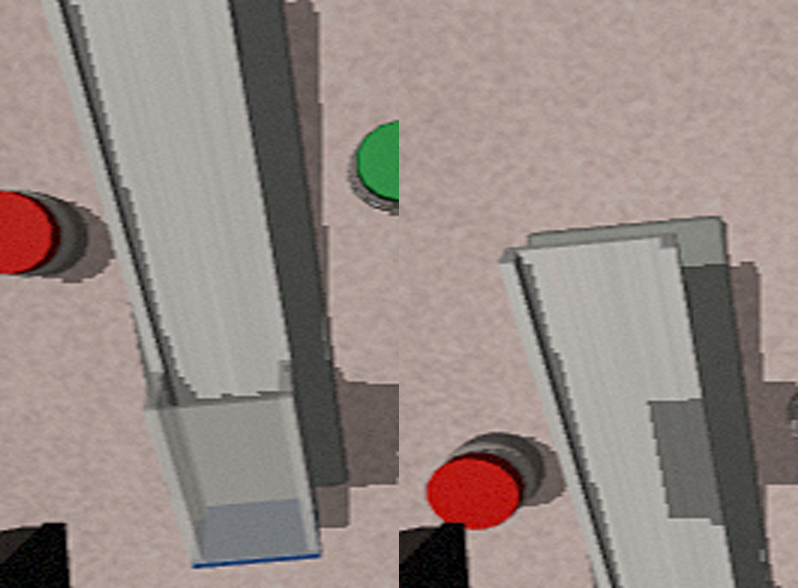

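The crop shows the cover corners at (146,408), (293,394), (193,566) and (320,554) in the first view. In the second the open channel's top end is at about (515,247)–(675,236). I fit the rail model to these.

```bash
cat > rail.py <<'E'
from h import *
from scipy.optimize import least_squares
K=cam("wrist")[0]
c8=cam("wrist",dict(tool_pos=np.array([410.772,275.395,327.781]),orientation=[1,0,0,0])); c9=cam("wrist",dict(tool_pos=np.array([549.716,296.125,328.359]),orientation=[1,0,0,0]))
def px(x,y): return np.array([150+x/3,y/2.4])
A=np.deg2rad(22)
def ch(p,P):
    x,y,z=np.array(P,float).T; f=np.c_[x*np.cos(A)-z*np.sin(A),y,x*np.sin(A)+z*np.cos(A)]
    c,s=np.cos(p[3]),np.sin(p[3]); return f@np.array([[c,s,0],[-s,c,0],[0,0,1]])+p[:3]
pts=[(c8,(193,566),(0,28.5,49)),(c8,(320,554),(0,-28.5,49)),(c8,(146,408),(100,28.5,49)),(c8,(293,394),(100,-28.5,49)),
     (c9,(508,254-0),(310,28.5,12)),(c9,(678,237),(310,-28.5,12))]
pts=[(c,px(u-(399 if c is c9 else 0),v),P) for c,(u,v),P in pts]
lines=[(c8,(46,0),28.5),(c8,(100,200),28.5),(c8,(144,370),28.5),(c9,(101,262),28.5),(c9,(199,588),28.5),(c8,(232,0),-28.5),(c8,(264,200),-28.5),(c9,(281,250),-28.5),(c9,(334,588),-28.5)]
def res(p):
    r=[]
    for c,uv,P in pts: r+=list(proj(c,ch(p,[P]))[0]-uv)
    for c,q,y in lines:
        a,b=proj(c,ch(p,[(100,y,12),(310,y,12)])); d=(b-a)/np.linalg.norm(b-a); w=px(*q)-a; r.append(d[0]*w[1]-d[1]*w[0])
    return np.array(r)
if __name__=="__main__":
    s=least_squares(res,[310,300,20,.12],x_scale=[10,10,10,.1],loss="soft_l1"); print(s.x); print(np.round(res(s.x),1))
    print(ch(s.x,[(0,0,0),(100,0,0),(310,0,0)]))
E
python3 rail.py
```

```text
[338.854 306.384  37.432   0.11 ]
[-1.6 -0.9  0.2 -0.4 -2.1 -0.2  0.   0.1 -3.5  0.5  0.7  0.7  1.1 -0.3
 -2.   0.2 -0.3  0.1 -0.5 -0.7 -1.1]
[[338.854 306.384  37.432]
 [431.013 316.554  74.892]
 [624.546 337.91  153.56 ]]
```

```bash
cat > ov.py <<'E'
from rail import *
import sys
p=[float(v) for v in sys.argv[2:6]]
L=[((0,0,255),[(100,28.5,12),(310,28.5,12),(310,23.5,12),(100,23.5,12)]),((0,0,255),[(100,-28.5,12),(310,-28.5,12),(310,-23.5,12),(100,-23.5,12)]),((0,160,0),[(100,23.5,0),(310,23.5,0),(310,-23.5,0),(100,-23.5,0)]),((255,0,255),[(0,28.5,49),(100,28.5,49),(100,-28.5,49),(0,-28.5,49)])]
outs=[]
for f,c,r0 in(("raw_w8.png",c8,0),("raw_w9.png",c9,80)):
    im=cv2.imread(f)[r0:r0+160,150:275] if r0 else cv2.imread(f)[90:250,150:275]
    r=r0 or 90
    b=cv2.resize(im,None,fx=3.2,fy=3.2,interpolation=cv2.INTER_CUBIC)
    for col,P in L:
        P=np.array(P,float); q=(proj(c,ch(p,P))-[150,r]+.5)*3.2
        cv2.polylines(b,[np.round(q*16).astype(np.int32)],True,col,1,cv2.LINE_AA,4)
    outs.append(b)
cv2.imwrite(f"pics/{sys.argv[1]}.png",np.hstack(outs))
E
python3 ov.py ov1 338.85 306.38 37.43 0.11
```

```text
(no output)
```

View pics/ov1.png

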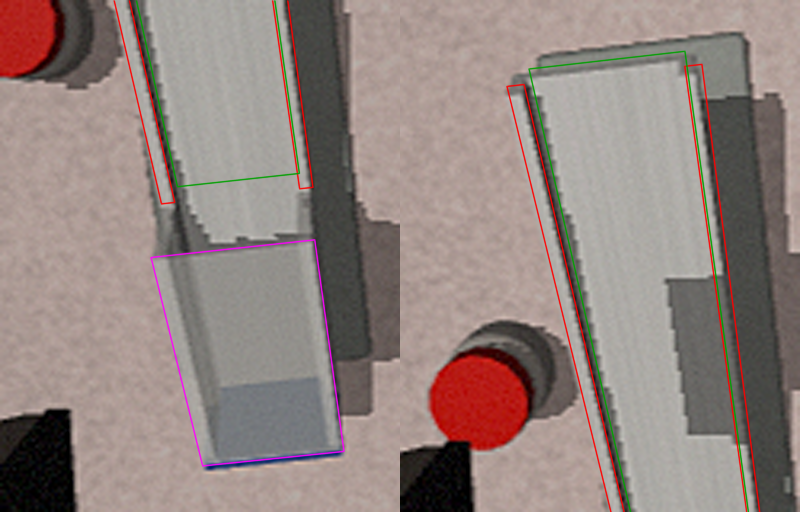

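The model overlays within about 1–2 mm, with some doubt in the scale. I'll fetch the remaining long and centre it over the rail visually.

```bash
echo '0.1,1.25,0.25,0,1 | 0.25,3,1,0,1 | 0.25,4.75,2,0,1 | 0.25,6.5,3,0,1 | 0.25,8.25,4,0,1 | 0.25,10,5,0,1 | 0.25,11.25,5.75,0,1 | 0.25,11.8,6.25,0,1 | 0.25,11.95,6.4,0,1 | 0.25,11.95,6.4,0,1' | python3 drive.py
echo '0,0,0,0,1 | 0,0,0,0,1 | 0,0,0,0,1' | python3 drive.py
python3 - <<'E'
from h import *
im,c=shot("wrist"); cv2.imwrite("raw_w10.png",im)
for k in(5,):
  for o in cassettes(im,c,kern=k): print(o[0],np.round(o[1:],2))
hsv=cv2.cvtColor(im,cv2.COLOR_BGR2HSV); h,s,v=cv2.split(hsv)
b=((s>95)&(v>50)&(h>100)&(h<135)); r=((s>95)&(v>50)&((h<8)|(h>170)))
for n,m in(("blue",b),("red",r)):
  N,lab,st,ce=cv2.connectedComponentsWithStats(m.astype(np.uint8))
  for i in range(1,N):
    if st[i,4]>150: print(n,st[i],ce[i],unproj(c,ce[i],40)[0][:2])
go(607,57,34,0.0)
E
```

```text
time: 27.07
tool_pos: [555.2, 57.9, 199.6]
orientation: [1.0, 0.0, -0.0, -0.0]
contact_force: [0.3, -0.7, 0.1]
grip_width: 0.999
gripper_force: 0.0
time: 27.32
tool_pos: [556.4, 58.8, 201.1]
orientation: [1.0, 0.001, 0.001, -0.0]
contact_force: [0.5, -0.3, 0.8]
grip_width: 1.007
gripper_force: 0.0
long [686.65  33.96   1.72   0.34]
short [414.7  -43.76   0.54   0.15]
blue [ 214    0  127   67 5484] [275.408  32.97 ] [686.522  43.79 ]
blue [ 230   83   45   52 2063] [251.704 108.623] [621.98  64.55]
blue [229 135  42   9 212] [249.292 139.217] [593.895  66.819]
blue [229 144  41   8 207] [249.063 147.667] [585.918  67.049]
blue [228 152  41  11 316] [247.677 157.38 ] [576.622  68.39 ]
red [235  63  40  23 747] [254.585  74.074] [652.265  61.961]
d [ 50.5   1.8 167. ] turn 0.003 q6 then 1.45
```

The blob positions put the long about 8 mm from where I had it: centre (616,65), heading −0.085. I grasp it slightly towards its tail, and high.

In the tool's units: 65 mm is 3.25, 168 mm is 8.4, 0.085 rad is 0.85.

```bash
python3 - <<'E'
from h import *
go(608,65.5,33,-0.085)
E
echo '0.75,-0.15,1.5,0.3,1 | 1.75,-0.3,3.25,0.6,1 | 2.4,-0.35,5,0.85,1 | 2.55,-0.35,6.25,0.85,1 | 2.55,-0.35,7.25,0.85,1 | 2.55,-0.35,7.9,0.85,1 | 2.55,-0.35,8.25,0.85,1 | 2.55,-0.35,8.4,0.85,1 | 2.55,-0.35,8.4,0.85,1' | python3 drive.py
echo '0,0,0,0,1 | 0,0,0,0,0.3 | 0,0,0,0,0.3 | 0,0,0,0,0.3 | 0,0,0,0,0.3 | 0,0,0,0,0.3 | 0,0,0,0,0.3 | 0,0,0,0,0.3 | 0,0,0,0,0.3 | 0,0,0,0,0.3' | python3 drive.py 30
```

```text
d [ 51.5  -6.7 168. ] turn 0.088 q6 then 1.55
time: 28.12
tool_pos: [607.1, 64.7, 32.4]
orientation: [0.999, -0.042, 0.0, 0.0]
contact_force: [0.2, -0.3, -0.5]
grip_width: 1.001
gripper_force: 0.0
time: 28.95
tool_pos: [606.7, 64.6, 31.8]
orientation: [0.999, -0.042, -0.0, -0.0]
contact_force: [0.5, 0.7, -0.3]
grip_width: 0.433
gripper_force: 30.0
```

In the tool's units: -10 mm is -0.5, -220 mm is -11, -0.3 rad is -3.

```bash
echo '0,0,-0.5,0,0.3 | 0,0,-2,0,0.3 | 0,0,-4,0,0.3 | 0,0,-6,0,0.3 | 0,0,-8,0,0.3 | 0,0,-9.75,0,0.3 | 0,0,-10.75,0,0.3 | 0,0,-11,-1,0.3 | 0,0,-11,-2,0.3 | 0,0,-11,-3,0.3' | python3 drive.py
echo '0,0,0,-1,0.3 | 0,0,0,-2,0.3 | 0,0,0,-3,0.3 | 0,0,0,-4,0.3 | 0,0,0,-5,0.3 | 0,0,0,-6,0.3 | 0,0,0,-7,0.3 | 0,0,0,-8,0.3 | 0,0,0,-9,0.3 | 0,0,0,-10,0.3' | python3 drive.py
python3 - <<'E'
from h import *
s=bot.sense(); print(s["orientation"],s["joint_pos"])
go(551,330,250,0.11)
E
```

```text
time: 29.78
tool_pos: [606.7, 64.5, 253.1]
orientation: [0.994, 0.11, 0.001, 0.0]
contact_force: [-0.2, -0.3, -3.2]
grip_width: 0.434
gripper_force: 30.0
time: 30.62
tool_pos: [606.2, 64.6, 251.9]
orientation: [0.819, 0.573, -0.0, -0.0]
contact_force: [-0.3, 0.3, -1.6]
grip_width: 0.434
gripper_force: 30.0
[ 0.819  0.573 -0.    -0.   ] [-0.092  0.233  1.465 -0.     1.444  0.258]
d [ 230.4 -142.9    2. ] turn 1.111 q6 then 1.8
```

```bash
echo '0.75,-0.5,0,-1,0.3 | 2,-1.25,0,-2,0.3 | 3.25,-2.05,0,-3,0.3 | 4.5,-2.8,0,-4,0.3 | 5.75,-3.6,0,-5,0.3 | 7,-4.35,0,-6,0.3 | 8.25,-5.15,0,-7,0.3 | 9.5,-5.9,0,-8,0.3 | 10.5,-6.55,0,-9,0.3 | 11.25,-7,0,-10,0.3' | python3 drive.py
echo '0,0,0,-1,0.3 | 0,0,0,-2,0.3 | 0,0,0,-3,0.3 | 0,0,0,-4,0.3 | 0,0,0,-5,0.3 | 0,0,0,-6,0.3 | 0,0,0,-7,0.3 | 0,0,0,-8,0.3 | 0,0,0,-9,0.3 | 0,0,0,-10.3,0.3' | python3 drive.py
echo '0,0,0,0,0.3 | 0,0,0,0,0.3' | python3 drive.py
python3 - <<'E'
from h import *
s=bot.sense(); print(s["orientation"],s["joint_pos"])
go(551,330,250,0.11)
im,c=shot("wrist","w11"); cv2.imwrite("raw_w11.png",im)
E
```

```text
time: 31.45
tool_pos: [552.3, 326.3, 251.9]
orientation: [0.444, 0.896, -0.0, -0.0]
contact_force: [0.7, 1.0, -1.5]
grip_width: 0.433
gripper_force: 30.0
time: 32.28
tool_pos: [553.2, 324.0, 251.9]
orientation: [-0.052, 0.999, -0.0, -0.0]
contact_force: [0.5, -0.5, -2.0]
grip_width: 0.43
gripper_force: 30.0
time: 32.45
tool_pos: [553.4, 324.1, 251.9]
orientation: [-0.048, 0.999, -0.0, -0.0]
contact_force: [-0.4, 0.2, -1.7]
grip_width: 0.434
gripper_force: 30.0
[-0.048  0.999 -0.    -0.   ] [ 0.342  0.315  1.366 -0.     1.461 -1.325]
d [1.8 6.1 1.9] turn -0.014 q6 then -1.33
```

View pics/w11.png

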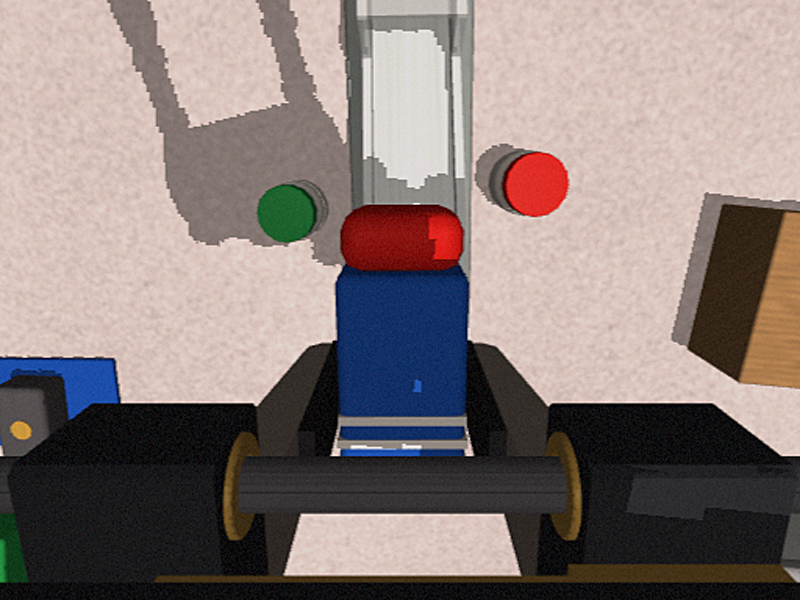

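The held long is centred at column 402. The rail below spans about 350–471, with its cover edge at row 14, and it runs nearly parallel. I zoom in to measure the offset.

```bash
python3 - <<'E'
import cv2
im=cv2.imread("raw_w11.png")[0:140,200:325]; im=cv2.convertScaleAbs(im,alpha=1.3)
cv2.imwrite("pics/w11c.png",cv2.resize(im,None,fx=6,fy=4.2,interpolation=cv2.INTER_CUBIC))
E
```

```text
(no output)
```

View pics/w11c.png

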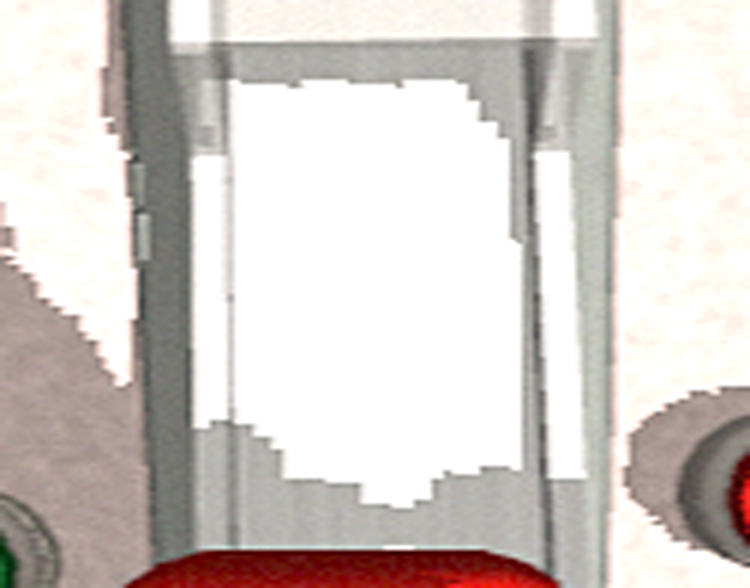

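The wall-top strips are clear here: outer edges 192 and 569 at row 155, 194 and 587 at row 475, and the tube mouth at rows 40 and 152. I refit with these.

```bash
cat > fit2.py <<'E'
from rail import *
import rail
c11=cam("wrist")
q=lambda x,y: np.array([200+x/6,y/4.2])-.4
P=[((170,43),(100,-28.5,49)),((598,36),(100,28.5,49)),((192,154),(100,-28.5,12)),((569,150),(100,28.5,12))]
Ln=[((192,155),-28.5),((193,425),-28.5),((194,540),-28.5),((569,155),28.5),((587,475),28.5),((534,155),23.5),((548,475),23.5),((225,155),-23.5),((230,425),-23.5)]
def r11(p):
    r=[]
    for uv,X in P: r+=list(proj(c11,ch(p,[X]))[0]-q(*uv))
    for uv,y in Ln:
        a,b=proj(c11,ch(p,[(100,y,12),(200,y,12)])); d=(b-a)/np.linalg.norm(b-a); w=q(*uv)-a; r.append(d[0]*w[1]-d[1]*w[0])
    return np.array(r)
x0=[338,306,37,.11]
for nm,f in(("w11",r11),("all",lambda p:np.r_[r11(p),.5*res(p)])):
    s=least_squares(f,x0,x_scale=[10,10,10,.1],loss="soft_l1"); print(nm,s.x,np.round(r11(s.x),1)); print(ch(s.x,[(220,0,0)]))
E
python3 fit2.py
```

```text
w11 [336.35  307.535  31.082   0.114] [-0.1 -0.5 -0.1 -0.1  0.   0.4 -0.1  0.2  0.   0.2  0.2 -0.1 -0.5  0.3
  0.3  0.  -0.3]
[[539.    330.796 113.495]]
all [335.991 308.351  29.085   0.104] [ 0.2 -0.5 -0.3  0.6  0.1  0.2 -0.4  0.7  0.1 -0.3 -0.6 -0.4 -1.6 -0.
 -0.8  0.1 -0.9]
[[538.867 329.556 111.498]]
```

```bash
python3 - <<'E'
from h import *
go(539,330.8,168,0.114)
E
```

```text
d [13.7  8.  83.9] turn -0.018 q6 then -1.32
```

In the tool's units: 84 mm is 4.2, 82 mm is 4.1, -0.018 rad is -0.18.

```bash
echo '0.25,0.15,0.5,0,0.3 | 0.5,0.3,1.5,-0.18,0.3 | 0.7,0.4,2.5,-0.18,0.3 | 0.7,0.4,3.3,-0.18,0.3 | 0.7,0.4,3.8,-0.18,0.3 | 0.7,0.4,4.1,-0.18,0.3 | 0.7,0.4,4.2,-0.18,0.3 | 0.7,0.4,4.2,-0.18,0.3 | 0.7,0.4,4.2,-0.18,0.3' | python3 drive.py
python3 - <<'E'
from h import *
s=bot.sense(); print(s["orientation"]); go(539,330.8,168,0.114)
im,c=shot("wrist"); cv2.imwrite("raw_w12.png",im); cv2.imwrite("pics/w12.png",cv2.convertScaleAbs(cv2.resize(im[:220,150:365],None,fx=2.7,fy=2.7),alpha=1.3))
E
```

```text
time: 33.25
tool_pos: [539.6, 331.0, 168.9]
orientation: [-0.058, 0.998, 0.0, 0.001]
contact_force: [0.1, -1.6, -2.0]
grip_width: 0.436
gripper_force: 30.0
[-0.058  0.998  0.     0.001]
d [ 0.6 -0.1  0.9] turn 0.003 q6 then -1.32
```

View pics/w12.png

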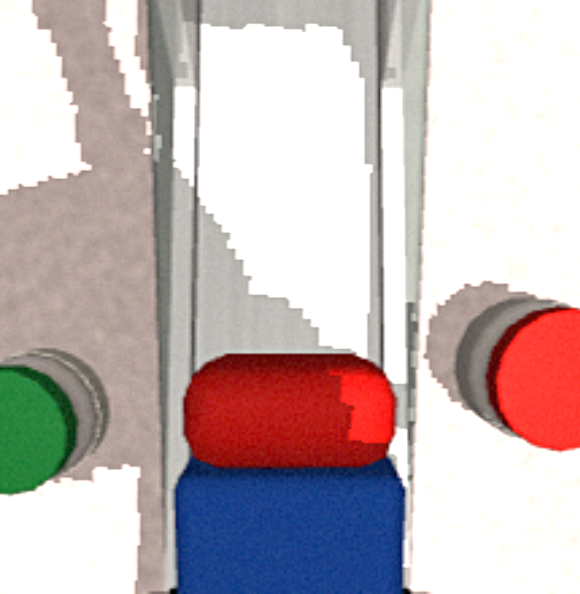

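The cassette (177–404) is centred over the channel (174–403) to about a millimetre. I lower it with a light grip so it pivots onto the slope.

In the tool's units: 8 mm is 0.4, 6 mm is 0.3.

```bash
echo '0,0,0.1,0,0.3 | 0,0,0.2,0,0.3 | 0,0,0.3,0,0.3 | 0,0,0.4,0,0.3 | 0,0,0.4,0,0.3' | python3 drive.py 8
echo '0,0,0.1,0,0.3 | 0,0,0.2,0,0.3 | 0,0,0.3,0,0.3 | 0,0,0.3,0,0.3' | python3 drive.py
echo '0,0,0.1,0,0.3 | 0,0,0.2,0,0.3 | 0,0,0.2,0,0.3' | python3 drive.py
```

```text
time: 33.72
tool_pos: [538.6, 330.7, 159.2]
orientation: [-0.059, 0.998, -0.0, -0.0]
contact_force: [-0.2, 0.7, -2.7]
grip_width: 0.433
gripper_force: 8.0
time: 34.05
tool_pos: [538.2, 330.9, 153.8]
orientation: [-0.059, 0.998, 0.0, -0.001]
contact_force: [-3.5, -1.1, 2.4]
grip_width: 0.435
gripper_force: 8.0
time: 34.3
tool_pos: [538.7, 330.9, 149.4]
orientation: [-0.059, 0.998, 0.0, -0.0]
contact_force: [-3.5, 1.0, 0.3]
grip_width: 0.435
gripper_force: 8.0
```

```bash
echo '0,0,0.1,0,0.3 | 0,0,0.1,0,0.4 | 0,0,0.1,0,0.45 | 0,0,0.1,0,0.5 | 0,0,0.1,0,0.55 | 0,0,0.1,0,0.6 | 0,0,-0.25,0,0.6 | 0,0,-1,0,0.6 | 0,0,-2.25,0,0.6 | 0,0,-3.5,0,0.8' | python3 drive.py
echo '0,0,-1,0,1 | 0,0,-2.5,0,1 | 0,0,-3.5,0,1 | 0,0,-4,0,1 | 0,0,-4,0,1 | 0,0,-4,0,1' | python3 drive.py
python3 - <<'E'
from h import *
im,c=shot("wrist","w13"); cv2.imwrite("raw_w13.png",im); print(bot.sense()["tool_pos"])
E
```

```text
time: 35.13
tool_pos: [538.4, 330.5, 220.4]
orientation: [-0.059, 0.998, -0.0, -0.001]
contact_force: [0.5, -0.8, 0.2]
grip_width: 0.648
gripper_force: 0.0
time: 35.63
tool_pos: [538.9, 330.7, 299.6]
orientation: [-0.059, 0.998, 0.0, 0.0]
contact_force: [-0.5, 0.6, -0.2]
grip_width: 1.0
gripper_force: 0.0
[538.399 330.534 298.244]
```

View pics/w13.png

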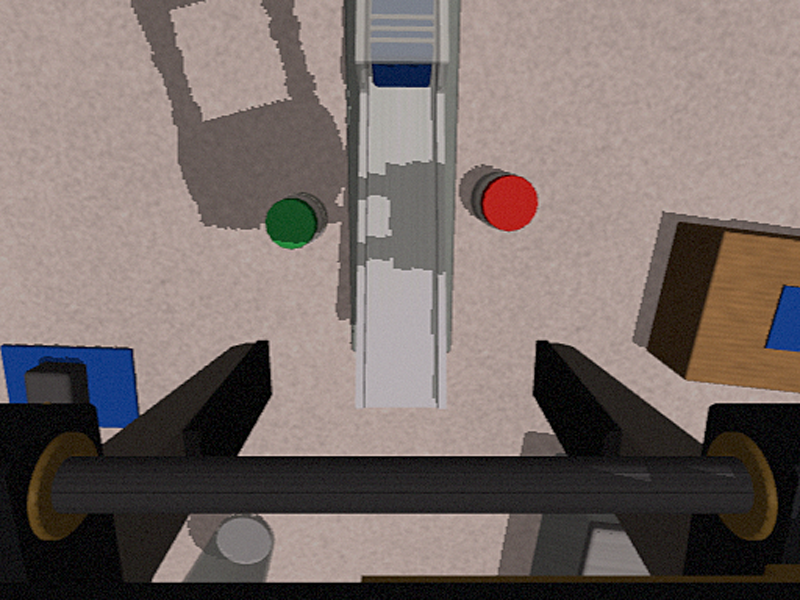

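The long slid fully down into the tube, with its tail at (402,75), both jars standing and the rail clear. That was the last picture I may view, so I continue numerically and go for the remaining short.

In the tool's units: 60 mm is 3, -20 mm is -1, 0.06 rad is 0.6.

```bash
echo '0.4,-1,0,0,1 | 1.1,-2.75,0.25,0,1 | 1.9,-4.6,0.5,0,1 | 2.7,-6.5,1,0,1 | 3.5,-8.4,1.5,0.2,1 | 4.25,-10.3,2,0.4,1 | 5,-12.2,2.5,0.6,1 | 5.75,-14.1,3,0.6,1 | 6.5,-15.9,3.5,0.6,1 | 7.1,-17.4,4,0.6,1' | python3 drive.py
echo '0.3,-0.75,0.25,0,1 | 0.5,-1.2,0.5,0,1 | 0.5,-1.3,0.75,0,1 | 0.5,-1.3,0.9,0,1 | 0.5,-1.3,0.9,0,1 | 0.5,-1.3,0.9,0,1' | python3 drive.py
python3 - <<'E'
from h import *
im,c=shot("wrist"); cv2.imwrite("raw_w14.png",im); print(bot.sense()["tool_pos"])
for k in (3,5):
  for o in cassettes(im,c,kern=k,roi=(300,560,-180,60)): print(o[0],np.round(o[1:],3))
E
```

```text
time: 36.52
tool_pos: [436.4, -33.1, 217.4]
orientation: [-0.028, 1.0, 0.0, -0.002]
contact_force: [0.8, -0.8, 0.7]
grip_width: 1.002
gripper_force: 0.0
time: 37.02
tool_pos: [430.3, -56.9, 201.6]
orientation: [-0.029, 1.0, 0.0, -0.0]
contact_force: [0.1, 0.2, -0.4]
grip_width: 1.0
gripper_force: 0.0
[430.442 -57.031 201.969]
short [430.669 -59.274   0.02    0.801]
short [429.508 -59.025   0.043   0.895]
```

```bash
python3 - <<'E'
from h import *
go(424,-59.2,33,0.035)
E
echo '0.15,-0.05,1.5,0.2,1 | 0.3,-0.1,3.25,0.2,1 | 0.3,-0.1,5,0.2,1 | 0.3,-0.1,6.35,0.2,1 | 0.3,-0.1,7.35,0.2,1 | 0.3,-0.1,8,0.2,1 | 0.3,-0.1,8.35,0.2,1 | 0.3,-0.1,8.45,0.2,1 | 0.3,-0.1,8.45,0.2,1' | python3 drive.py
echo '0,0,0,0,1 | 0,0,0,0,0.3 | 0,0,0,0,0.3 | 0,0,0,0,0.3 | 0,0,0,0,0.3 | 0,0,0,0,0.3 | 0,0,0,0,0.3 | 0,0,0,0,0.3 | 0,0,0,0,0.3 | 0,0,0,0,0.3' | python3 drive.py 25
```

```text
d [  6.6  -1.8 169. ] turn 0.024 q6 then -2.02
time: 37.82
tool_pos: [424.6, -60.1, 33.1]
orientation: [-0.019, 1.0, -0.0, 0.0]
contact_force: [1.2, -0.0, 1.2]
grip_width: 1.002
gripper_force: 0.0
time: 38.65
tool_pos: [424.2, -60.3, 32.9]
orientation: [-0.019, 1.0, 0.0, -0.0]
contact_force: [-0.0, 0.2, -0.1]
grip_width: 0.433
gripper_force: 24.9
```

In the tool's units: -220 mm is -11, -10 mm is -0.5, 0.1 rad is 1.

```bash
echo '0,0,-0.5,0,0.3 | 0,0,-2,0,0.3 | 0,0,-4,0,0.3 | 0,0,-6,0,0.3 | 0,0,-8,0,0.3 | 0,0,-9.75,0,0.3 | 0,0,-10.75,0,0.3 | 0,0,-11,1,0.3 | 0,0,-11,2,0.3 | 0,0,-11,3,0.3' | python3 drive.py
echo '0,0,0,1.1,0.3 | 0,0,0,2.2,0.3 | 0,0,0,3.3,0.3 | 0,0,0,4.4,0.3 | 0,0,0,5.5,0.3 | 0,0,0,6.6,0.3 | 0,0,0,7.7,0.3 | 0,0,0,8.8,0.3 | 0,0,0,9.9,0.3 | 0,0,0,11,0.3' | python3 drive.py
python3 - <<'E'
from h import *
s=bot.sense(); print(s["orientation"],s["joint_pos"][5]); go(545,331,250,0.114)
E
```

```text
time: 39.48
tool_pos: [424.4, -60.4, 254.4]
orientation: [0.133, 0.991, -0.0, 0.001]
contact_force: [0.2, -0.5, -1.3]
grip_width: 0.436
gripper_force: 24.9
time: 40.32
tool_pos: [423.9, -60.2, 253.4]
orientation: [0.632, 0.775, 0.0, 0.0]
contact_force: [0.5, -0.4, -1.0]
grip_width: 0.431
gripper_force: 24.9
[0.632 0.775 0.    0.   ] -0.6274198783492256
d [358.8 197.3   3.4] turn -1.482 q6 then -1.42
```

In the tool's units: 320 mm is 16, 290 mm is 14.5, 1.1 rad is 11.

```bash
echo '0.75,0.4,0,1.1,0.3 | 2.25,1.25,0,2.2,0.3 | 4,2.2,0,3.3,0.3 | 5.75,3.15,0,4.4,0.3 | 7.5,4.1,0,5.5,0.3 | 9.25,5.1,0,6.6,0.3 | 11,6.05,0,7.7,0.3 | 12.75,7,0,8.8,0.3 | 14.5,7.95,0,9.9,0.3 | 16,8.8,0,11,0.3' | python3 drive.py
echo '0,0,0,1.1,0.3 | 0,0,0,2.2,0.3 | 0,0,0,3.3,0.3 | 0,0,0,4.4,0.3 | 0,0,0,5.6,0.3 | 0,0,0,5.6,0.3 | 0,0,0,5.6,0.3' | python3 drive.py
python3 - <<'E'
from h import *
s=bot.sense(); print(s["orientation"],s["joint_pos"][5],s["grip_width"]); go(539,330.8,165,0.114)
im,c=shot("wrist"); cv2.imwrite("raw_w15.png",im)
E
```

```text
time: 41.15
tool_pos: [525.3, 274.9, 253.5]
orientation: [0.944, 0.33, -0.0, 0.0]
contact_force: [0.4, -0.9, -0.5]
grip_width: 0.436
gripper_force: 24.9
time: 41.73
tool_pos: [525.3, 273.1, 253.3]
orientation: [0.998, 0.061, -0.0, 0.0]
contact_force: [-0.3, 0.3, -0.8]
grip_width: 0.433
gripper_force: 24.9
[ 0.998  0.061 -0.     0.   ] 1.7241067196081603 0.43336816184565485
d [ 20.7 -55.6  88.3] turn 0.008 q6 then 1.8
```

```bash
echo '0.4,-1,0,0,0.3 | 0.8,-2.1,0.4,0.08,0.3 | 1,-2.65,1.2,0.08,0.3 | 1.05,-2.8,2.2,0.08,0.3 | 1.05,-2.8,3.1,0.08,0.3 | 1.05,-2.8,3.8,0.08,0.3 | 1.05,-2.8,4.2,0.08,0.3 | 1.05,-2.8,4.4,0.08,0.3 | 1.05,-2.8,4.4,0.08,0.3 | 1.05,-2.8,4.4,0.08,0.3' | python3 drive.py
python3 - <<'E'
from h import *
go(539,330.8,165,0.114)
im,c=shot("wrist"); cv2.imwrite("raw_w16.png",im)
hsv=cv2.cvtColor(im,cv2.COLOR_BGR2HSV); h,s,v=cv2.split(hsv); y=((s>80)&(v>35)&(h>18)&(h<38)); 
ys,xs=np.nonzero(y); print(len(xs)); 
for r in range(ys.min(),ys.max(),6):
    q=xs[ys==r]
    if len(q): print(r,q.min(),q.max())
E
```

```text
time: 42.62
tool_pos: [540.1, 331.3, 165.8]
orientation: [0.998, 0.056, 0.001, -0.0]
contact_force: [-0.3, -0.7, -0.9]
grip_width: 0.435
gripper_force: 24.9
d [-1.2  0.4  0.8] turn -0.002 q6 then 1.82
8761
76 0 0
82 7 7
88 1 6
94 8 8
100 0 0
112 4 4
118 11 11
124 11 11
130 0 6
136 0 0
142 0 1
148 4 13
154 4 11
160 2 7
166 3 9
172 6 13
178 8 17
184 4 17
190 3 291
196 13 293
202 2 297
208 217 298
214 217 299
220 217 299
226 199 199
232 190 298
238 222 297
244 183 333
250 217 335
262 217 297
268 217 328
274 218 329
280 153 360
286 149 365
292 150 368
298 145 367
304 146 369
310 143 370
316 145 372
322 144 370
328 142 372
334 144 371
340 145 367
346 180 183
364 364 495
370 100 506
```

The short is held centred (columns 217–299) over the channel, so I lower it lightly.

```bash
echo '0,0,0.1,0,0.3 | 0,0,0.2,0,0.3 | 0,0,0.3,0,0.3 | 0,0,0.4,0,0.3 | 0,0,0.4,0,0.3' | python3 drive.py 6
echo '0,0,0.1,0,0.3 | 0,0,0.2,0,0.3 | 0,0,0.3,0,0.3 | 0,0,0.3,0,0.3' | python3 drive.py
```

```text
time: 43.08
tool_pos: [539.3, 331.1, 156.3]
orientation: [0.998, 0.055, -0.0, 0.0]
contact_force: [0.3, -0.1, -0.5]
grip_width: 0.434
gripper_force: 6.0
time: 43.42
tool_pos: [539.2, 331.2, 151.3]
orientation: [0.998, 0.056, -0.001, 0.0]
contact_force: [-3.6, -1.2, 3.6]
grip_width: 0.433
gripper_force: 6.0
```

```bash
echo '0,0,0.05,0,0.3 | 0,0,0.1,0,0.3 | 0,0,0.1,0,0.45 | 0,0,0.1,0,0.5 | 0,0,0.1,0,0.55 | 0,0,0.1,0,0.6 | 0,0,-0.25,0,0.6 | 0,0,-1,0,0.6 | 0,0,-2.25,0,0.6 | 0,0,-3.5,0,0.8' | python3 drive.py
echo '-1,0,-1.25,0,1 | -2.5,0,-2.75,0,1 | -4.25,0,-4.25,0,1 | -6,0,-5,0,1 | -7.25,0,-5.5,0,1 | -7.75,0,-5.5,0,1 | -7.75,0,-5.5,0,1 | -7.75,0,-5.5,0,1 | -7.75,0,-5.5,0,1 | -7.75,0,-5.5,0,1' | python3 drive.py
python3 - <<'E'
from h import *
im,c=shot("wrist"); cv2.imwrite("raw_w17.png",im); print(bot.sense()["tool_pos"])
hsv=cv2.cvtColor(im,cv2.COLOR_BGR2HSV); h,s,v=cv2.split(hsv)
A=np.deg2rad(22); o=np.array([336.35,307.535,31.08]); yw=.114
ex=np.array([np.cos(A)*np.cos(yw),np.cos(A)*np.sin(yw),np.sin(A)]); ey=np.array([-np.sin(yw),np.cos(yw),0]); ez=np.cross(ex,ey)
def chan(uv,zc):   # ray meets plane z=zc of channel
    K,T=c; d=T[:3,:3]@np.linalg.inv(K)@np.r_[uv,1]; p=T[:3,3]; t=((o+ez*zc-p)@ez)/(d@ez); w=p+d*t-o; return np.array([w@ex,w@ey])
for n,m in(("yellow",(s>80)&(v>40)&(h>18)&(h<38)),("blue",(s>60)&(v>40)&(h>100)&(h<135)),("red",(s>80)&(v>40)&((h<8)|(h>170))),("green",(s>80)&(v>30)&(h>45)&(h<90))):
  N,lab,st,ce=cv2.connectedComponentsWithStats(m.astype(np.uint8))
  for i in range(1,N):
    if st[i,4]>60 and ce[i][1]<230: print(n,st[i],np.round(ce[i],0),"chan x,y",chan(ce[i],40),"world z60",unproj(c,ce[i],60)[0][:2])
E
```

```text
time: 44.25
tool_pos: [539.2, 331.0, 221.3]
orientation: [0.998, 0.055, -0.001, 0.0]
contact_force: [0.3, 0.5, -0.1]
grip_width: 0.651
gripper_force: 0.0
time: 45.08
tool_pos: [386.4, 313.8, 329.4]
orientation: [0.998, 0.055, -0.001, 0.001]
contact_force: [0.1, 0.4, 0.2]
grip_width: 1.002
gripper_force: 0.0
[386.325 313.836 329.576]
yellow [238  88  39  20 724] [257.  98.] chan x,y [151.969   0.709] world z60 [462.497 322.613]
yellow [239 110  37   5 159] [256. 112.] chan x,y [135.837   1.755] world z60 [444.981 321.839]
yellow [239 117  37   5 157] [256. 119.] chan x,y [127.783   1.644] world z60 [436.534 320.737]
yellow [239 124  37  11 390] [256. 129.] chan x,y [116.238   1.465] world z60 [424.666 319.166]
blue [237 215  43   2  86] [258. 216.] chan x,y [-9.608 -0.255] world z60 [311.094 304.372]
red [ 173   49   36   37 1009] [190.  67.] chan x,y [183.432  66.436] world z60 [488.996 406.384]
red [241 135  32  11 339] [257. 140.] chan x,y [102.831   1.302] world z60 [411.218 317.438]
green [311  36  33  34 855] [328.  52.] chan x,y [196.907 -67.177] world z60 [523.694 244.964]
```

The manual's scale: shifts go in units of 20 mm and turns go in units of 0.1 rad. Converting my numbers, 2 mm is 0.1, 364 mm is 18.2, 0.05 rad is 0.5.

```bash
echo '0.05,1.25,0,0.1,1 | 0.1,3,0,0.2,1 | 0.15,4.9,0,0.3,1 | 0.2,6.8,0,0.4,1 | 0.3,8.7,0,0.5,1 | 0.4,10.6,0,0.6,1 | 0.45,12.5,0,0.7,1 | 0.5,14.4,0,0.8,1 | 0.55,16.3,0,0.9,1 | 0.6,18.2,0,1.1,1' | python3 drive.py
python3 - <<'E'
from h import *
go(476.3,-305.5,227,0)
E
```

```text
time: 45.97
tool_pos: [438.0, -48.7, 330.4]
orientation: [1.0, -0.0, -0.0, -0.0]
contact_force: [0.2, 0.0, 0.4]
grip_width: 1.001
gripper_force: 0.0
d [ 38.5 256.8 103.3] turn -0.0 q6 then 0.72
```

In the tool's units: 257 mm is 12.85, 256 mm is 12.8.

```bash
echo '0.25,1.5,0,0,1 | 0.55,3.5,0.5,0,1 | 0.85,5.5,1.25,0,1 | 1.15,7.5,2,0,1 | 1.45,9.5,3,0,1 | 1.7,11.25,4,0,1 | 1.9,12.35,4.75,0,1 | 1.9,12.8,5.15,0,1 | 1.9,12.85,5.15,0,1 | 1.9,12.85,5.15,0,1' | python3 drive.py
echo '0,0,0,0,1 | 0,0,0,0,1 | 0,0,0,0,1 | 0,0,0,0,1' | python3 drive.py
python3 - <<'E'
from h import *
im,c=shot("wrist"); cv2.imwrite("raw_w18.png",im); print(bot.sense()["tool_pos"])
a=cv2.imread("raw_w7.png")
def feat(im):
    hsv=cv2.cvtColor(im,cv2.COLOR_BGR2HSV); h,s,v=cv2.split(hsv); d={}
    for n,m in(("y",(s>80)&(v>40)&(h>18)&(h<38)),("b",(s>60)&(v>40)&(h>100)&(h<135)),("r",(s>80)&(v>40)&((h<8)|(h>170))),("g",(s>80)&(v>30)&(h>45)&(h<90))):
        N,lab,st,ce=cv2.connectedComponentsWithStats(m.astype(np.uint8))
        d[n]=[tuple(np.round(ce[i]).astype(int))+(int(st[i,4]),) for i in range(1,N) if st[i,4]>40 and ce[i][1]<240]
    return d
print(feat(a)); print(feat(im))
# weight on pad, top view
t,ct=shot("top"); cv2.imwrite("raw_top3.png",t); t0=cv2.imread("raw_top0.png")
P=proj(ct,[[715,38.5,36]])[0]; x,y=P.astype(int); print("pad/weight gray rows"); print(cv2.cvtColor(t,cv2.COLOR_BGR2GRAY)[y-12:y+14:3,x-20:x+22:3])
f=feat(t); print("top",{k:[e for e in v if e[0]<300 and e[1]>120] for k,v in f.items()}); f=feat(t0); print("top0",{k:[e for e in v if e[0]<300 and e[1]>120] for k,v in f.items()})
E
```

```text
time: 46.8
tool_pos: [475.9, -303.0, 227.3]
orientation: [1.0, 0.0, -0.001, -0.001]
contact_force: [-0.2, 0.5, -0.0]
grip_width: 1.001
gripper_force: 0.0
time: 47.13
tool_pos: [476.6, -302.7, 229.0]
orientation: [1.0, 0.001, 0.001, 0.001]
contact_force: [-0.2, -0.0, 0.3]
grip_width: 0.999
gripper_force: 0.0
[ 476.468 -302.784  228.761]
{'y': [(np.int64(258), np.int64(160), 815), (np.int64(258), np.int64(176), 300), (np.int64(258), np.int64(185), 299), (np.int64(258), np.int64(199), 786), (np.int64(40), np.int64(207), 818), (np.int64(41), np.int64(219), 243), (np.int64(43), np.int64(226), 229), (np.int64(44), np.int64(233), 315)], 'b': [(np.int64(349), np.int64(135), 793), (np.int64(169), np.int64(137), 771), (np.int64(349), np.int64(149), 388), (np.int64(169), np.int64(151), 367), (np.int64(169), np.int64(161), 360), (np.int64(349), np.int64(159), 362), (np.int64(347), np.int64(192), 2897), (np.int64(173), np.int64(193), 2829)], 'r': [(np.int64(249), np.int64(28), 131), (np.int64(37), np.int64(190), 847), (np.int64(258), np.int64(218), 796), (np.int64(185), np.int64(229), 510), (np.i
[... 1312 characters left out ...]
, np.int64(223), 213)], 'b': [(np.int64(248), np.int64(148), 590), (np.int64(40), np.int64(190), 614)], 'r': [(np.int64(130), np.int64(210), 151)], 'g': [(np.int64(182), np.int64(199), 103)]}
top0 {'y': [(np.int64(278), np.int64(199), 133), (np.int64(279), np.int64(232), 132)], 'b': [(np.int64(248), np.int64(147), 800), (np.int64(280), np.int64(172), 239), (np.int64(242), np.int64(189), 508), (np.int64(40), np.int64(190), 615)], 'r': [(np.int64(242), np.int64(162), 49), (np.int64(282), np.int64(185), 61), (np.int64(130), np.int64(210), 152), (np.int64(279), np.int64(209), 52), (np.int64(245), np.int64(215), 60), (np.int64(278), np.int64(223), 52)], 'g': [(np.int64(182), np.int64(199), 101)]}
```

Nothing has moved on the pan and the needle still sits in the green. The weight is on the pad, the jars have not moved, and the short is in the rail behind the long with its nose downhill.

```bash
python3 -c "
from workcell import bot
print(bot.sign_off())"
```

```text
the job is handed in; nothing more can be done
None
```

I handed the job in at about 47 s and the hand-in returned no verdict: the check weight is on the pad, two longs and one short are on the pan with the needle at about 1.93 rad (in the green), the other long and short are in the rail nose-downhill, and both jars are standing; my last checks were numeric only, as my picture views were used up.

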